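Shim a carriage clock for its tilt test

ROBOT

A 6-joint arm with a two-finger parallel gripper is mounted at the origin on the work surface. World frame = base frame: x ahead of the robot, y to its left, z up, the work surface at z = 0. Lengths are in m, angles in rad, forces in N, time in s.
With the tool pointing down it reaches from about 0.425 to 1.125 m from the base axis. Payload 14.9 kg.
Tool frame: the origin (TCP) lies midway between the tips of the shut fingers; the grasp point (between the pads) lies 19 mm behind it (robot.grasp_offset is the distance from the TCP to the grasp point, in m); z points along the fingers, y is the line along which they close (so a half turn about z gives the same grasp; the last joint's range is limited). The gripper opens to 91 mm and grips with 3 to 60 N. Pads are 32 mm wide; open, the fingers measure 118 mm over their backs; the gripper's body (76 mm by 178 mm) begins 60 mm behind the grasp point.
Start: joints at [-0.033, 0.379, 1.734, -0, 1.028, -0.033], TCP at [0.7, -0, 0.214] pointing down, gripper open.
Joint ranges: [-2.77, 2.77], [-0.74, 2.19], [0, 2.66], [-1.06, 4.2], [0.31, 2.87], [-3.08, 3.08]. Speed limits (rad/s): [1.89, 1.89, 2.39, 3.14, 3.14, 3.14].

INTERFACE

Orientations are given as a unit quaternion [x, y, z, w].
In Python, from plant import sensors, eyes, ticket, robot gives the robot as it stands.
- The arm moves only by the tool arm_command, never from a script. Its argument "steps" is a list that holds one entry, the list of rows, each a list of 7 numbers: the shift along the world's x, y, z in mm, then the turn, a rotation vector about the world's x, y, z in degrees, then the finger opening in mm, from 0 to 91.2. In form: [[[tx, ty, tz, ax, ay, az, grip], ...]]. A call has 1 to 8 rows; each row is the pose to reach, as a shift and turn from the pose commanded when the call began; what a row does not reach only later rows make up. A row lasts 1/12 s, in which the tool goes at most 41.7 mm and 7.16 degrees, less where a joint would pass 70% of its speed; a pose out of reach is approached as far as the arm can. A call with a gripper value outside its range is refused whole. The fingers move at their own pace and stop on an object; the grip force is fixed at half the most. Time passes only in rows, so rows that repeat a pose let the fingers close. It gives the time, the measured TCP pose, the force, the opening and the grip force at its end, in the units of the state.
- sensors.sense(): the state, without advancing time (a new reading comes with each control period).
- eyes.grab_frame(name): name is "scene" or "side" or "wrist"; returns a dict with "image" (400x640x3 uint8, red, green, blue), "fx", "fy", "cx", "cy" (pixels), "rvec" (rotation vector, rad) and "tvec" (3), from world to camera coordinates, as OpenCV has them. Camera axes: x right, y down, z forward; pixel columns grow to the right and rows downward; lengths in m; the calibration is good to about 2 mm. A picture is of the moment at which its call begins. There is no depth.
- ticket.sign_off(): hands the job in; it is judged then, once.
The state is a dict: "t": time; "joint_positions": joint angles; "qvel": joint speeds; "joint_efforts": joint torques, N m; "position": TCP position; "orientation": TCP orientation; "force": force on the tool from outside, world axes, zero at the start; "ft_torque": the same for the moment, N m; "width": finger opening in m; "grasp_force": force on a finger pad.
Only numpy, scipy, OpenCV 4.12 (cv2) and the standard library are available. Lean on these libraries where they do the work, as an engineer would, in place of code of your own. Each camera call takes 0.05 s, during which the arm holds its last target. There are 200 camera calls.

TASK

Clear the brass offcuts off the steel test stand into the tray at its end, pushing them with the scraper block and not with the fingers, and stand the scraper upright in the middle of the cork mat. Then tilt the carriage clock back on its rear bottom edge until it leans by itself against the sloping wooden rest and let go of it, slide the flat aluminium blade squarely under its raised front until the blade's tip is about under the middle of the clock's base, and bring the clock forward again so that it stands on the blade, its rear edge still at the foot of the rest. Do not knock over the clock or disturb the other things on the bench.

Things in the scene. Friction and masses are not known exactly. Their poses are not given: they have to be found in the camera images.
- stand: Fixed steel test stand; x across, y lengthwise towards the wooden rest, z up; origin at the underside centre of its plate. Plate 170 (x) x 320 (y) mm, top 25 mm above the bench; along each long side a rim 8 mm high stands at |x| = 77 to 85 mm. The clock and offcuts stand on the plate. Its place varies, its yaw within 0.2 rad of the base frame.
- rest_foot (a point): Where the rest's front face meets the plate's top, mid-width (x = 0, y = 75 mm on the stand); axes as stand. The rest is a dark wooden board, 50 mm wide (x), 10 mm thick, 95 mm long, fixed on the stand, rising from here and leaning back (to +y) 40 degrees from the vertical.
- tray (a point): Centre of the chip tray's floor, 4 mm above the bench; axes as stand. The tray is fixed against the plate's -y end (where the plate has no rim), spans y = -160 to -275 mm and |x| up to 80 mm on the stand; its three outer walls are 30 mm high.
- clock: Carriage clock, a block of dark wood and brass, 62 (x) x 66 (y) x 105 mm high, 0.5 to 0.75 kg, a brass loop 40 x 12 mm on top; white dial on its front, -y. Origin at its underside centre. Starts upright, rear (+y) 4 to 12 mm before the rest's foot, within 5 mm of mid-width and 0.1 rad of square. It balances on its rear edge at about 32 degrees; beyond, it leans on the rest.
- blade: Loose aluminium blade: a flat plate 44 mm (x) x 100 mm (y) x 6 mm, with an upright grip tab 16 mm (x) x 24 mm (y) on it, centred 36 mm from the plate's centre towards -y and reaching 60 mm above the underside. Origin at the underside centre of the plate; its tip is at +y. 120 g. Starts flat on the bench.
- blade_tip (a point): Middle of the blade's tip edge, at the underside; axes as blade.
- scraper: Loose scraper: a dark steel block 52 mm (x) x 40 mm (y) x 20 mm high, with an upright wooden handle on its centre, 22 mm (x) x 18 mm (y), reaching 87 mm above the underside. Origin at the centre of the underside. It wipes along its y. 340 g. Starts upright on the bench.
- mat: Fixed cork mat 140 (x) x 130 (y) mm, 4 mm thick, lying on the bench; origin at the centre of its underside.
- chip0: Brass offcut, a block 15 x 13 x 8 mm, loose on the plate between its rims, in front of the clock; origin at the centre of its underside. Between 4 and 6 offcuts are there; the others are absent.
- chip1: Brass offcut, a disc 16 mm across and 8 mm high, loose on the plate between its rims, in front of the clock; origin at the centre of its underside. Between 4 and 6 offcuts are there; the others are absent.
- chip2: Brass offcut, a block 15 x 13 x 8 mm, loose on the plate between its rims, in front of the clock; origin at the centre of its underside. Between 4 and 6 offcuts are there; the others are absent.
- chip3: Brass offcut, a disc 16 mm across and 8 mm high, loose on the plate between its rims, in front of the clock; origin at the centre of its underside. Between 4 and 6 offcuts are there; the others are absent.
- chip4: Brass offcut, a block 15 x 13 x 8 mm, loose on the plate between its rims, in front of the clock; origin at the centre of its underside. Between 4 and 6 offcuts are there; the others are absent.
- chip5: Brass offcut, a disc 16 mm across and 8 mm high, loose on the plate between its rims, in front of the clock; origin at the centre of its underside. Between 4 and 6 offcuts are there; the others are absent.
- loupe: Bystander: black conical loupe, 46 mm across, 37 mm high. Origin underside centre.
- eyeglass: Bystander: black waisted eyeglass, 40 mm across, 50 mm high. Origin underside centre.
- tin: Bystander: round flat tin with a black lid, 66 mm across, 26 mm high. Origin underside centre.
- oil: Bystander: small amber bottle, 36 mm across, 75 mm high. Origin underside centre.
- driver: Bystander: screwdriver 130 mm long lying on the bench.

How it is judged:
By the outcome, as a careful person would: the job done as asked, in the order asked, and still so for the second after the job is handed in, with the robot touching nothing.
Of chip0, chip1, chip2, chip3, chip4, chip5 only 4 to 6 are there at a start; the rules pass over those that are not, and their reading is None.
At some moment in a run one of blade, scraper may be knocked a few centimetres aside while the robot is not near it.
Once in a run the grip may slacken for a moment while it holds something.
It also fails if it takes over 192 s, if anything falls off the work surface, if the arm or the gripper's body presses on something with over 40 N, if the wrist force passes 120 N, or if a joint passes its speed limit or range.

## Working session

There is one attempt and no reset: what is moved stays moved. The work goes in short steps, Python scripts to look and compute and a tool call to move; the robot and the scene stay as the last step left them, time stands still between calls to the robot, and variables do not carry over. Pictures are saved under pics/ and viewed, at most 14 in all, crops included, and the job is handed in when it is done.

Besides the shell and the picture viewer there is one more tool, called after "Emit:" by a JSON object that holds its "method" and its "body", one argument or row to a line. arm_command: Moves the arm, as the interface text tells. Its arguments: {"type":"object","properties":{"steps":{"type":"array"}},"required":["steps"]}

```bash
ls; mkdir -p pics; cat > h.py <<'E'
import numpy as np, cv2
from plant import sensors, eyes, ticket, robot
def cam(n):
    f=eyes.grab_frame(n); R=cv2.Rodrigues(np.array(f["rvec"],float))[0]
    f["R"]=R; f["t"]=np.array(f["tvec"],float).ravel(); return f
def save(f,name,crop=None,s=1):
    im=f["image"][:,:,::-1]
    if crop: x0,y0,x1,y1=crop; im=im[y0:y1,x0:x1]
    if s!=1: im=cv2.resize(im,None,fx=s,fy=s,interpolation=cv2.INTER_CUBIC)
    cv2.imwrite("pics/"+name,im)
def ray(f,p):
    d=np.array([(p[0]-f["cx"])/f["fx"],(p[1]-f["cy"])/f["fy"],1.])
    return -f["R"].T@f["t"], f["R"].T@d
def onz(f,p,z):
    o,d=ray(f,p); return o+d*(z-o[2])/d[2]
def proj(f,X):
    c=f["R"]@np.array(X,float)+f["t"]; return np.array([f["fx"]*c[0]/c[2]+f["cx"],f["fy"]*c[1]/c[2]+f["cy"]])
def tri(f,p,g,q):
    a,d=ray(f,p); b,e=ray(g,q); A=np.stack([d,-e],1); s=np.linalg.lstsq(A,b-a,rcond=None)[0]
    x,y=a+d*s[0],b+e*s[1]; return (x+y)/2, np.linalg.norm(x-y)
E
python3 - <<'E'
from h import *
import pickle
F={n:cam(n) for n in("scene","side","wrist")}
pickle.dump(F,open("f0.pkl","wb"))
for n in F:
    save(F[n],n+"0.png"); f=F[n]; print(n,f["fx"],f["cx"],f["cy"],-f["R"].T@f["t"],f["R"][2])
s=sensors.sense();print(s["position"],s["orientation"],s["width"],s["t"],s["force"]); print(robot.grasp_offset)
E
```

```text
pics
scene 378.2203024998257 318.0025406912632 201.63706322992155 [1.044794   0.50514473 0.67826221] [-0.54754657 -0.49853873 -0.67205052]
side 469.5326000851109 319.9417505491119 200.38972398948604 [ 0.45206028 -1.10865743  0.71398786] [ 0.08219182  0.85690571 -0.50887828]
wrist 296.96431409698505 319.5917307409776 202.84196594004726 [0.69918725 0.06568807 0.38309928] [-0.00111567 -0.23622157 -0.97169858]
[ 6.99728994e-01 -6.41156241e-06  2.13463032e-01] [ 7.07115412e-01  7.07098049e-01 -2.58050321e-04 -2.78690447e-04] 0.09149022331791282 0.15 [0.00563359 0.11279458 1.0421899 ]
0.0188
```

View pics/scene0.png

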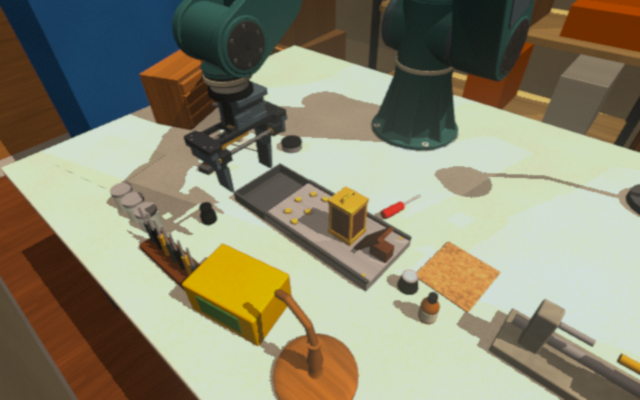

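View pics/side0.png

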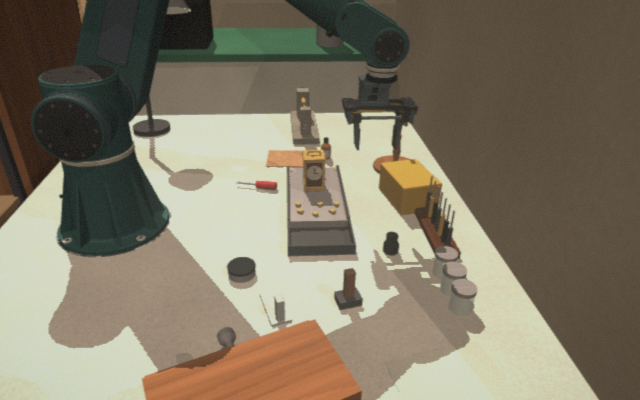

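View pics/wrist0.png

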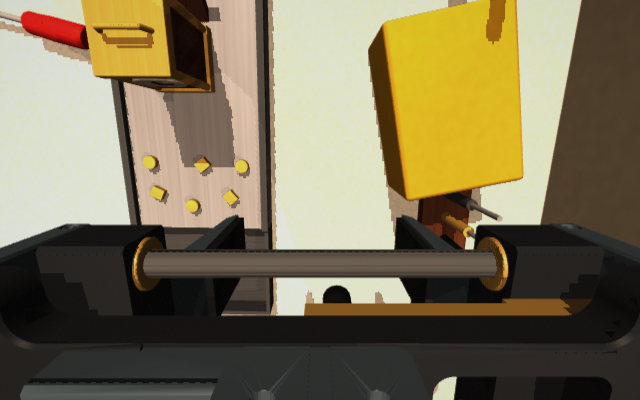

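The scene view shows the stand from (240,190) to (410,240), with the clock at (347,215), the rest at (383,243) and the mat at (458,275). The side view shows the scraper at (348,290), the blade at (278,312), the tin at (241,268), and 6 chips near (317,208). The wrist view shows six chips at (150..240,160..205).

```bash
python3 - <<'E'
import pickle
from h import *
F=pickle.load(open("f0.pkl","rb"))
save(F["side"],"side0c.png",(230,145,430,335),3)
save(F["scene"],"scene0c.png",(230,155,510,325),2.8)
E
```

```text
(no output)
```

View pics/side0c.png

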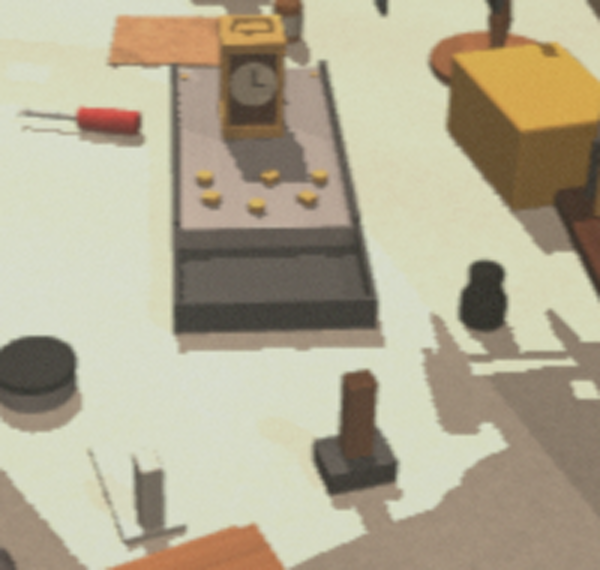

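View pics/scene0c.png

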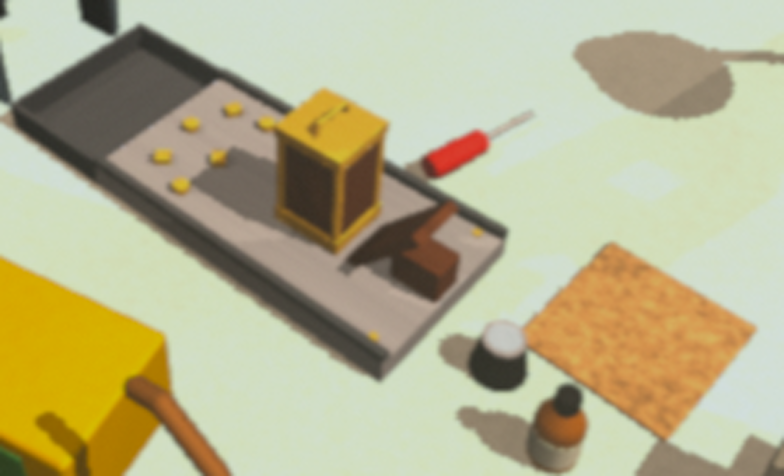

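The side crop shows the scraper block top corners at (330,471), (397,466) and (314,450), with the handle top at (359,376). The blade's left edge runs (90,452)-(125,542), with the tab at (148,460). The tray's front corners are at (177,304) and (376,296). The scene crop shows the tray corners at (12,103) and (140,25), the stand's back corners at (507,232) and (384,352), and the mat corners at (612,242), (756,327), (667,438) and (523,328).

```bash
cat >> h.py <<'E'
import pickle
from scipy.optimize import least_squares
S=lambda u,v:(230+u/3,145+v/3)
C=lambda u,v:(230+u/2.8,155+v/2.8)
def place(p,X):  # p=x,y,yaw (m); X in mm in local
    c,s=np.cos(p[2]),np.sin(p[2]); X=np.array(X,float)/1000
    return np.array([p[0]+c*X[0]-s*X[1],p[1]+s*X[0]+c*X[1],X[2]])
def fit(obs,p0):
    r=lambda p:np.concatenate([proj(f,place(p,X))-q for f,X,q in obs])
    o=least_squares(r,p0,loss="soft_l1"); return o.x, np.round(r(o.x),1).reshape(-1,2)
E
python3 - <<'E'
from h import *
F=pickle.load(open("f0.pkl","rb")); s,c,w=F["side"],F["scene"],F["wrist"]
st,r=fit([(c,(85,160,33),C(384,352)),(c,(-85,160,33),C(507,232)),(c,(80,-275,30),C(12,103)),(c,(-80,-275,30),C(140,25)),
 (s,(-80,-275,30),S(177,304)),(s,(80,-275,30),S(376,296)),(s,(-85,160,33),S(171,63)),(s,(85,160,33),S(327,62))],[.6,.1,0])
print("stand",st,r.tolist())
np.save("st.npy",st)
m,r=fit([(c,(-70,-65,4),C(612,242)),(c,(-70,65,4),C(756,327)),(c,(70,65,4),C(667,438)),(c,(70,-65,4),C(523,328))],[.45,.4,0]); print("mat",m,r.tolist())
inv=lambda P:(lambda d:np.round(1000*np.array([np.cos(st[2])*d[0]+np.sin(st[2])*d[1],-np.sin(st[2])*d[0]+np.cos(st[2])*d[1]])))(P[:2]-st[:2])
for p in [(150,162),(202,164),(242,166),(158,192),(193,205),(231,197)]: print("chip",inv(onz(w,p,.033)))
for p in [(205,176),(270,175),(319,175),(211,197),(257,206),(307,198)]: print("chipS",inv(onz(s,S(*p),.031)))
for q in [(222,137),(281,137)]: print("clockfront",inv(onz(s,S(*q),.025)))
for q in [(277,216),(336,250),(380,212)]: print("clockbase scene",inv(onz(c,C(*q),.025)))
for q,z in [((330,471),.02),((397,466),.02),((314,450),.02),((359,376),.087)]: print("scr",onz(s,S(*q),z))
for q,z in [((125,542),.003),((186,527),.003),((90,452),.006),((148,456),.06)]: print("blade",onz(s,S(*q),z))
for q in [(330,95),(345,105),(310,132)]: print("loop",q)
E
```

```text
stand [ 0.55397907  0.10572248 -0.0191693 ] [[-1.4, 1.9], [-0.4, -1.5], [0.4, -0.1], [-1.3, 0.3], [0.3, -1.3], [-1.5, -0.3], [-0.6, -0.6], [-0.6, -1.0]]
mat [ 0.47323147  0.38986259 -0.08539285] [[0.3, -1.6], [1.5, -0.4], [-0.2, 0.0], [-3.0, 1.6]]
chip [-53. -77.]
chip [  8. -78.]
chip [ 55. -79.]
chip [ -48. -113.]
chip [  -7. -128.]
chip [  40. -117.]
chipS [-53. -80.]
chipS [  9. -80.]
chipS [ 55. -82.]
chipS [ -48. -118.]
chipS [  -7. -135.]
chipS [  40. -123.]
clockfront [-33.   5.]
clockfront [25.  3.]
clockbase scene [22.  6.]
clockbase scene [19. 67.]
clockbase scene [-38.  68.]
scr [ 0.57046601 -0.36586275  0.02      ]
scr [ 0.61885151 -0.3639824   0.02      ]
scr [ 0.56158243 -0.34339002  0.02      ]
scr [ 0.59100157 -0.34389776  0.087     ]
blade [ 0.42520201 -0.40745984  0.003     ]
blade [ 0.46713486 -0.39629013  0.003     ]
blade [ 0.39954075 -0.31912098  0.006     ]
blade [ 0.44261477 -0.38591544  0.06      ]
loop (330, 95)
loop (345, 105)
loop (310, 132)
```

Emit:
{"method": "arm_command", "body": {
  "steps": [
    [[-40,-100,0,0,0,0,91],[-80,-200,0,0,0,0,91],[-110,-300,0,0,0,0,91],[-150,-400,0,0,0,0,91],[-180,-450,0,0,0,0,91],[-180,-450,0,0,0,0,91],[-180,-450,0,0,0,0,91],[-180,-450,0,0,0,0,91]]
  ]
}}

```text
t: 0.82
position: [0.5762, -0.3116, 0.2139]
orientation: [0.707, 0.707, -0.0, -0.0]
force: [0.6, 0.3, -0.4]
width: 0.0908
grasp_force: 0.0
```

Emit:
{"method": "arm_command", "body": {
  "steps": [
    [[0,-150,0,0,0,0,91],[0,-150,0,0,0,0,91],[0,-150,0,0,0,0,91],[0,-150,0,0,0,0,91],[0,-150,0,0,0,0,91]]
  ]
}}

```text
t: 1.23
position: [0.5767, -0.4645, 0.2136]
orientation: [0.708, 0.706, -0.0, 0.0]
force: [0.4, -0.5, -0.4]
width: 0.0912
grasp_force: 0.0
```

```bash
python3 - <<'E'
from h import *
f=cam("wrist"); pickle.dump(f,open("f1.pkl","wb")); save(f,"w1.png",(60,0,580,400),1.5)
s=sensors.sense();print(s["t"],s["position"],s["orientation"])
E
```

```text
1.2833 [ 0.57679537 -0.4621127   0.21333698] [ 7.07985831e-01  7.06226624e-01 -5.00990730e-05 -1.30568721e-04]
```

View pics/w1.png

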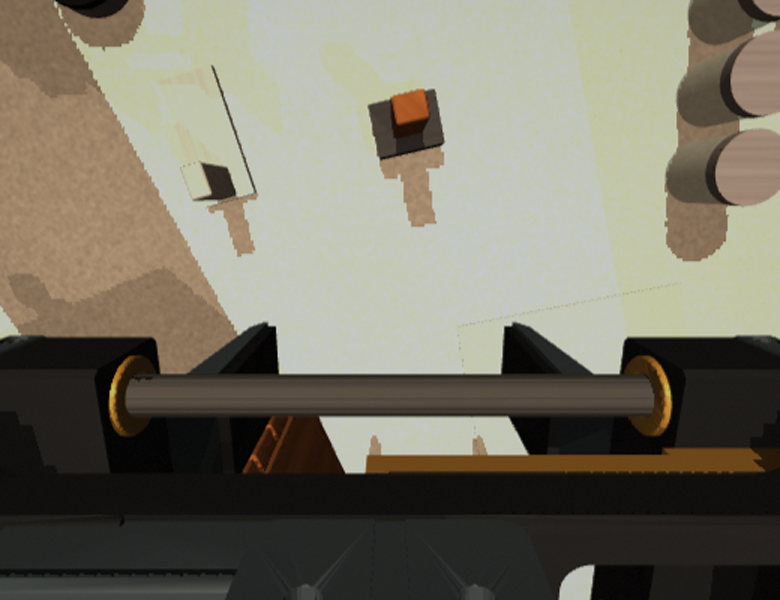

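The wrist view shows the scraper block top corners at (369,104), (378,155) and (443,143), with the handle top centre at (409,108). The blade's right edge runs (256,192)-(212,66), with the tab top at about (196,182).

```bash
python3 - <<'E'
from h import *
F=pickle.load(open("f0.pkl","rb")); s=F["side"]; w=pickle.load(open("f1.pkl","rb"))
W=lambda u,v:(60+u/1.5,v/1.5)
p,r=fit([(w,(-26,20,20),W(369,104)),(w,(-26,-20,20),W(378,155)),(w,(26,-20,20),W(443,143)),(w,(0,0,87),W(409,107)),
 (s,(-26,-20,20),S(330,471)),(s,(26,-20,20),S(397,466)),(s,(-26,20,20),S(314,450)),(s,(0,0,87),S(359,376))],[.59,-.34,.15]); print("scr",p,r.tolist())
print("handle top tri",tri(w,W(409,107),s,S(359,376)))
p,r=fit([(w,(22,-50,6),W(256,192)),(w,(22,50,6),W(212,66)),(w,(0,-36,60),W(196,182)),
 (s,(-22,-50,6),S(125,541)),(s,(22,-50,6),S(186,526)),(s,(-22,50,6),S(90,452)),(s,(0,-36,60),S(148,458))],[.43,-.35,.3]); print("bl",p,r.tolist())
print("tab top tri",tri(w,W(196,182),s,S(148,458)))
E
```

```text
scr [ 0.58953675 -0.3453187   0.18551004] [[-0.6, -0.9], [0.2, 1.5], [0.9, 0.7], [1.1, -0.3], [-1.1, 1.3], [-0.3, -1.2], [-1.2, -4.0], [-0.6, 0.5]]
handle top tri (array([ 0.58949129, -0.3461014 ,  0.0889482 ]), np.float64(0.002184292232209314))
bl [ 0.43208067 -0.35464819  0.2746548 ] [[0.2, 1.1], [-0.1, -0.7], [1.0, 0.2], [-0.4, -0.3], [-0.2, -0.5], [-0.9, -2.0], [-0.4, 0.5]]
tab top tri (array([ 0.44213346, -0.38931124,  0.06166617]), np.float64(0.001106121353647704))
```

Emit:
{"method": "arm_command", "body": {
  "steps": [
    [[13,117,0,0,0,10.6,91],[13,117,0,0,0,10.6,91],[13,117,0,0,0,10.6,91],[13,117,0,0,0,10.6,91],[13,117,0,0,0,10.6,91],[13,117,-40,0,0,10.6,91],[13,117,-80,0,0,10.6,91],[13,117,-105,0,0,10.6,91]]
  ]
}}

```text
t: 1.95
position: [0.5892, -0.3425, 0.1058]
orientation: [0.639, 0.769, -0.0, -0.001]
force: [-1.2, 0.7, -1.2]
width: 0.0911
grasp_force: 0.0
```

```bash
python3 - <<'E'
from h import *
s=sensors.sense();print(s["t"],s["position"],s["orientation"],s["force"])
f=cam("wrist"); save(f,"w2.png",(120,100,520,400),1.5)
E
```

```text
1.95 [ 0.58917816 -0.34254695  0.10581344] [ 6.38865172e-01  7.69318078e-01 -1.81823744e-04 -9.76036018e-04] [-1.23102059  0.67463115 -1.19863859]
```

View pics/w2.png

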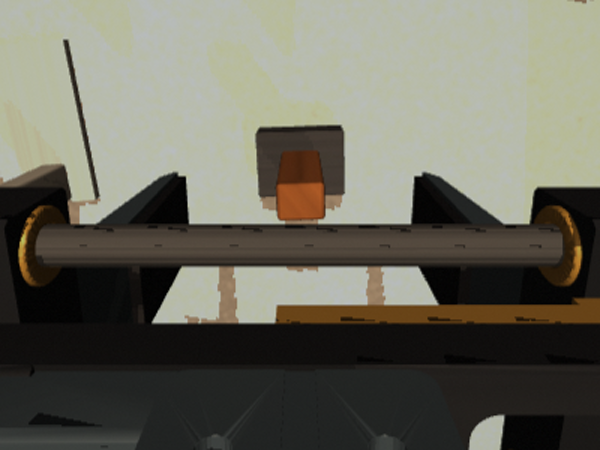

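The wrist view shows the scraper square and centred between the fingers, with its handle at (301,198). I'll descend and grip.

Emit:
{"method": "arm_command", "body": {
  "steps": [
    [[0,-1,-35,0,0,0,91],[0,-1,-65,0,0,0,91],[0,-1,-65,0,0,0,91],[0,-1,-65,0,0,0,0],[0,-1,-65,0,0,0,0],[0,-1,-65,0,0,0,0],[0,-1,-65,0,0,0,0],[0,-1,-65,0,0,0,0]]
  ]
}}

```text
t: 2.67
position: [0.5911, -0.3444, 0.0455]
orientation: [0.639, 0.769, 0.0, 0.001]
force: [-0.3, 0.7, -0.7]
width: 0.0605
grasp_force: 0.0
```

Emit:
{"method": "arm_command", "body": {
  "steps": [
    [[0,0,0,0,0,0,0],[0,0,0,0,0,0,0],[0,0,0,0,0,0,0]]
  ]
}}

```text
t: 2.92
position: [0.5905, -0.344, 0.0442]
orientation: [0.639, 0.769, 0.0, 0.0]
force: [0.3, -0.3, 0.2]
width: 0.0406
grasp_force: 0.0
```

Emit:
{"method": "arm_command", "body": {
  "steps": [
    [[0,0,0,0,0,0,0],[0,0,0,0,0,0,0],[0,0,0,0,0,0,0],[0,0,0,0,0,0,0],[0,0,0,0,0,0,0]]
  ]
}}

```text
t: 3.33
position: [0.5903, -0.3439, 0.0438]
orientation: [0.639, 0.769, -0.0, -0.0]
force: [-0.7, -0.4, -0.9]
width: 0.022
grasp_force: 30.0
```

Emit:
{"method": "arm_command", "body": {
  "steps": [
    [[0,0,20,0,0,0,0],[0,0,60,0,0,0,0],[0,0,100,0,0,-11.7,0],[0,0,120,0,0,-11.7,0],[0,0,120,0,0,-11.7,0]]
  ]
}}

```text
t: 3.75
position: [0.5926, -0.3452, 0.1692]
orientation: [0.715, 0.699, 0.001, 0.003]
force: [0.4, 0.0, -2.4]
width: 0.022
grasp_force: 30.0
```

```bash
cat >> h.py <<'E'
def stand(x,y,z=0): return place(np.load("st.npy"),(x,y,z))
E
python3 - <<'E'
from h import *
s=sensors.sense();P=s["position"];print(s["t"],P,s["orientation"],s["width"],s["grasp_force"],s["force"])
for x in(-48,0,48):
  for y in (-40,-155): print(x,y,np.round(1000*(stand(x,y,0)[:2]-P[:2]),1))
E
```

```text
3.75 [ 0.59260113 -0.34523656  0.16915715] [0.71547163 0.6986331  0.00085076 0.00337929] 0.021961658373288884 29.998901188373566 [ 0.39500498  0.03192367 -2.44512713]
-48 -40 [-87.4 411.9]
-48 -155 [-89.6 296.9]
0 -40 [-39.4 411. ]
0 -155 [-41.6 296. ]
48 -40 [  8.6 410. ]
48 -155 [  6.4 295.1]
```

Emit:
{"method": "arm_command", "body": {
  "steps": [
    [[-39,300,0,0,0,0,0],[-39,300,0,0,0,0,0],[-39,300,0,0,0,0,0],[-39,300,0,0,0,0,0],[-39,300,0,0,0,0,0],[-39,300,0,0,0,0,0],[-39,300,0,0,0,0,0],[-39,300,0,0,0,0,0]]
  ]
}}

```text
t: 4.42
position: [0.5492, -0.0396, 0.1624]
orientation: [0.712, 0.702, -0.001, -0.001]
force: [0.6, -0.6, -3.1]
width: 0.022
grasp_force: 30.0
```

Emit:
{"method": "arm_command", "body": {
  "steps": [
    [[0,111,0,0,0,0,0],[0,111,0,0,0,0,0],[0,111,0,0,0,0,0],[0,111,0,0,0,0,0],[0,111,0,0,0,0,0],[0,111,0,0,0,0,0],[0,111,0,0,0,0,0]]
  ]
}}

```text
t: 5.0
position: [0.5511, 0.0661, 0.1633]
orientation: [0.714, 0.7, -0.0, -0.0]
force: [-0.2, -0.1, -3.4]
width: 0.022
grasp_force: 30.0
```

```bash
cat >> h.py <<'E'
from scipy.spatial.transform import Rotation as Ro
def st_now(x=0,y=0):
    s=sensors.sense();P=s["position"]; M=Ro.from_quat(s["orientation"]).as_matrix()
    st=np.load("st.npy"); d=P[:2]-st[:2]; c,q=np.cos(st[2]),np.sin(st[2])
    print("t",round(s["t"],2),"P",np.round(P*1000,1),"stand",np.round(1000*np.array([c*d[0]+q*d[1],-q*d[0]+c*d[1]]),1),
     "tooly",np.round(M[:,1],3),"toolz",np.round(M[:,2],3),"w",round(s["width"]*1000,1),"g",round(s["grasp_force"],1),"F",np.round(s["force"],1),"j",np.round(s["joint_positions"],2))
    return s
E
python3 -c "
from h import *
st_now()"
```

```text
t 5.0 P [551.1  66.1 163.3] stand [ -2.1 -39.6] tooly [ 1.    -0.019 -0.001] toolz [-0.001 -0.    -1.   ] w 22.0 g 30.0 F [-0.2 -0.1 -3.4] j [ 0.08  0.22  2.05 -0.    0.87  0.1 ]
```

Emit:
{"method": "arm_command", "body": {
  "steps": [
    [[2,0,-40,0,0,0,0],[2,0,-75,0,0,0,0],[2,0,-90,0,0,0,0],[2,0,-93,0,0,0,0],[2,0,-93,0,0,0,0]]
  ]
}}

```text
t: 5.42
position: [0.5528, 0.0659, 0.0697]
orientation: [0.714, 0.7, -0.001, -0.001]
force: [-1.4, -0.3, -3.0]
width: 0.0217
grasp_force: 30.0
```

Emit:
{"method": "arm_command", "body": {
  "steps": [
    [[0,-15,0,0,0,0,0],[-1,-30,0,0,0,0,0],[-1,-45,0,0,0,0,0],[-1,-60,0,0,0,0,0],[-2,-75,0,0,0,0,0],[-2,-90,0,0,0,0,0],[-2,-105,0,0,0,0,0],[-2,-118,0,0,0,0,0]]
  ]
}}

```text
t: 6.08
position: [0.5517, -0.0526, 0.0716]
orientation: [0.714, 0.7, 0.0, 0.0]
force: [-0.1, 0.1, -3.6]
width: 0.0216
grasp_force: 30.0
```

```bash
python3 -c "
from h import *
st_now()
save(cam('wrist'),'w3.png',(60,0,580,400),1.5)"
```

```text
t 6.08 P [551.7 -52.6  71.6] stand [   0.7 -158.4] tooly [ 1.    -0.02   0.001] toolz [ 0.001 -0.    -1.   ] w 21.6 g 30.0 F [-0.1  0.1 -3.6] j [-0.14  0.37  2.08 -0.    0.69 -0.12]
```

View pics/w3.png

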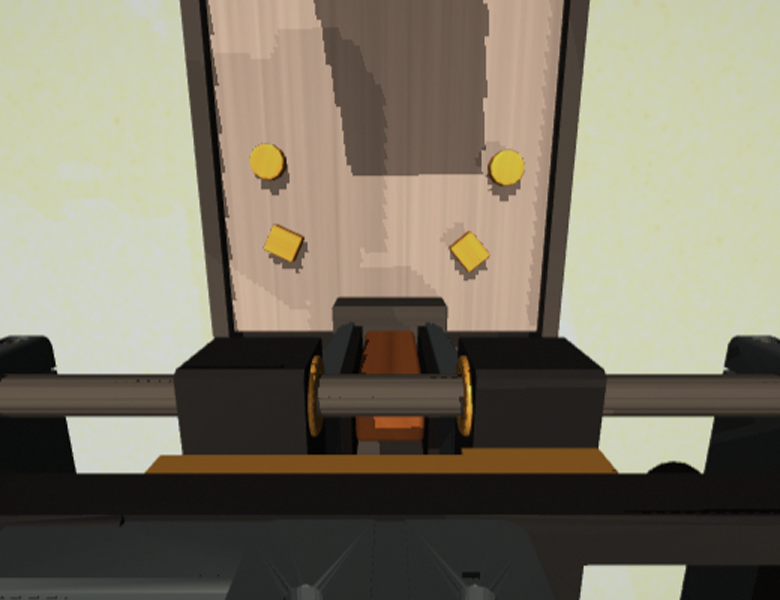

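Two middle chips have fallen in. The other four are still on the plate at (267,161), (284,243), (507,167) and (470,251). The left lane is next.

Emit:
{"method": "arm_command", "body": {
  "steps": [
    [[0,0,25,0,0,0,0],[-20,40,25,0,0,0,0],[-40,80,25,0,0,0,0],[-46,119,25,0,0,0,0],[-46,119,25,0,0,0,0],[-46,119,10,0,0,0,0],[-46,119,-2,0,0,0,0],[-46,119,-2,0,0,0,0]]
  ]
}}

```text
t: 6.8
position: [0.5057, 0.0679, 0.0679]
orientation: [0.714, 0.7, 0.0, 0.0]
force: [-0.0, -1.2, -3.5]
width: 0.0218
grasp_force: 30.0
```

```bash
python3 -c "
from h import *
st_now()"
```

```text
t 6.8 P [505.7  67.9  67.9] stand [-47.5 -38.7] tooly [ 1.    -0.019  0.   ] toolz [ 0.  0. -1.] w 21.8 g 30.0 F [-0.  -1.2 -3.5] j [0.09 0.32 2.16 0.   0.66 0.11]
```

Emit:
{"method": "arm_command", "body": {
  "steps": [
    [[0,-15,0,0,0,0,0],[-1,-30,0,0,0,0,0],[-1,-45,0,0,0,0,0],[-1,-60,0,0,0,0,0],[-2,-75,0,0,0,0,0],[-2,-90,0,0,0,0,0],[-2,-105,0,0,0,0,0],[-2,-118,0,0,0,0,0]]
  ]
}}

```text
t: 7.47
position: [0.5032, -0.0515, 0.0687]
orientation: [0.714, 0.7, -0.0, -0.0]
force: [-0.2, -1.1, -2.5]
width: 0.0218
grasp_force: 30.0
```

Emit:
{"method": "arm_command", "body": {
  "steps": [
    [[0,0,25,0,0,0,0],[40,40,25,0,0,0,0],[75,80,25,0,0,0,0],[98,116,25,0,0,0,0],[98,116,25,0,0,0,0],[98,116,25,0,0,0,0],[98,116,10,0,0,0,0],[98,116,0,0,0,0,0]]
  ]
}}

```text
t: 8.13
position: [0.6013, 0.0657, 0.0679]
orientation: [0.714, 0.7, -0.0, -0.0]
force: [-1.1, -1.0, -3.3]
width: 0.0219
grasp_force: 30.0
```

```bash
python3 -c "
from h import *
st_now()"
```

```text
t 8.13 P [601.3  65.7  67.9] stand [ 48.1 -39.1] tooly [ 1.    -0.019 -0.001] toolz [-0.001 -0.    -1.   ] w 21.9 g 30.0 F [-1.1 -1.  -3.3] j [ 0.07  0.44  1.98 -0.    0.73  0.09]
```

Emit:
{"method": "arm_command", "body": {
  "steps": [
    [[0,-15,1,0,0,0,0],[-1,-30,1,0,0,0,0],[-1,-45,1,0,0,0,0],[-1,-60,1,0,0,0,0],[-2,-75,1,0,0,0,0],[-2,-90,1,0,0,0,0],[-2,-105,1,0,0,0,0],[-2,-118,1,0,0,0,0]]
  ]
}}

```text
t: 8.8
position: [0.5994, -0.054, 0.0701]
orientation: [0.714, 0.7, 0.0, 0.0]
force: [-0.5, 0.5, -3.6]
width: 0.0221
grasp_force: 30.0
```

Emit:
{"method": "arm_command", "body": {
  "steps": [
    [[0,0,30,0,0,0,0],[0,0,70,0,0,0,0],[0,0,110,0,0,0,0],[0,0,140,0,0,0,0]]
  ]
}}

```text
t: 9.13
position: [0.5999, -0.0529, 0.213]
orientation: [0.714, 0.7, 0.001, 0.001]
force: [0.5, -0.6, -2.6]
width: 0.0217
grasp_force: 30.0
```

```bash
python3 -c "
from h import *
st_now()
c=cam('scene');s=cam('side')
a=cv2.resize(c['image'][150:310,230:510,::-1],None,fx=2.4,fy=2.4,interpolation=2)
b=cv2.resize(s['image'][150:270,270:370,::-1],None,fx=3,fy=3,interpolation=2)
w=cv2.resize(cam('wrist')['image'][0:230,:,::-1],None,fx=.75,fy=.75)
print(a.shape,b.shape,w.shape)
m=np.zeros((600,800,3),np.uint8); m[:384,:672]=a; m[384:556,:480]=w; m[240:600,500:800]=b
cv2.imwrite('pics/m4.png',m); pickle.dump((c,s),open('f4.pkl','wb'))"
```

```text
t 9.13 P [599.9 -52.9 213. ] stand [  48.9 -157.8] tooly [ 1.    -0.02   0.002] toolz [ 0.002 -0.    -1.   ] w 21.7 g 30.0 F [ 0.5 -0.6 -2.6] j [-0.13  0.23  1.94 -0.    0.97 -0.11]
(384, 672, 3) (360, 300, 3) (172, 480, 3)
```

View pics/m4.png

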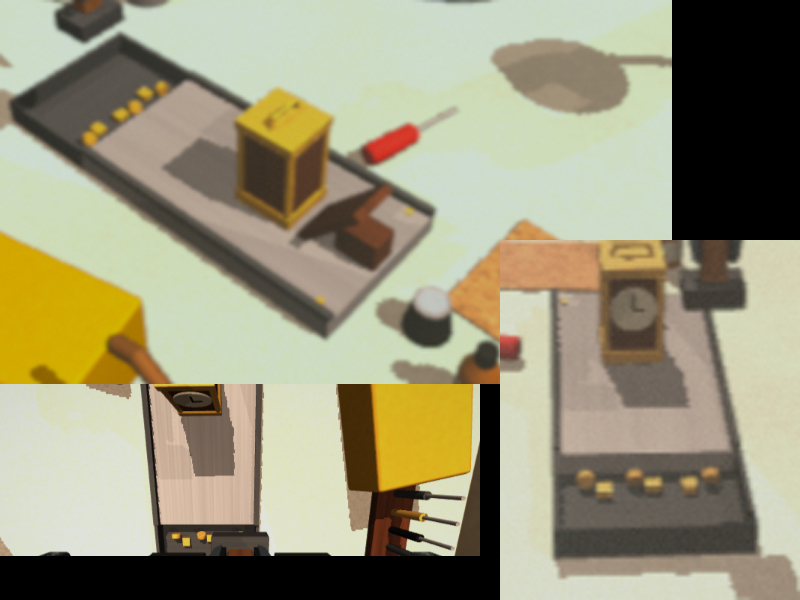

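All six chips are in the tray: the scene crop shows them from (88,138) to (163,88), and the plate is clear. I'll carry the scraper to the mat.

Emit:
{"method": "arm_command", "body": {
  "steps": [
    [[-40,0,35,0,0,0,0],[-80,0,40,0,0,0,0],[-110,20,40,0,0,0,0],[-127,60,40,0,0,0,0],[-127,100,40,0,0,0,0],[-127,140,40,0,0,0,0],[-127,180,40,0,0,0,0],[-127,220,40,0,0,0,0]]
  ]
}}

```text
t: 9.95
position: [0.4713, 0.1694, 0.2485]
orientation: [0.714, 0.7, -0.001, -0.0]
force: [1.1, 0.0, -3.0]
width: 0.0217
grasp_force: 30.0
```

Emit:
{"method": "arm_command", "body": {
  "steps": [
    [[0,223,0,0,0,0,0],[0,223,0,0,0,0,0],[0,223,0,0,0,0,0],[0,223,0,0,0,0,0],[0,223,0,0,0,0,0],[0,223,0,0,0,0,0],[0,223,-40,0,0,0,0],[0,223,-80,0,0,0,0]]
  ]
}}

```text
t: 10.62
position: [0.4729, 0.3923, 0.169]
orientation: [0.713, 0.701, 0.001, 0.0]
force: [1.0, 0.5, -4.9]
width: 0.0218
grasp_force: 30.0
```

```bash
python3 -c "
from h import *
st_now()
c=cam('scene')
save(c,'s5.png',(370,150,530,310),3); pickle.dump(c,open('f5.pkl','wb'))"
```

```text
t 10.62 P [472.9 392.3 169. ] stand [-86.5 284.9] tooly [ 1.    -0.017  0.002] toolz [ 0.002  0.001 -1.   ] w 21.8 g 30.0 F [ 1.   0.5 -4.9] j [ 0.65  0.3   1.93 -0.    0.9   0.67]
```

View pics/s5.png

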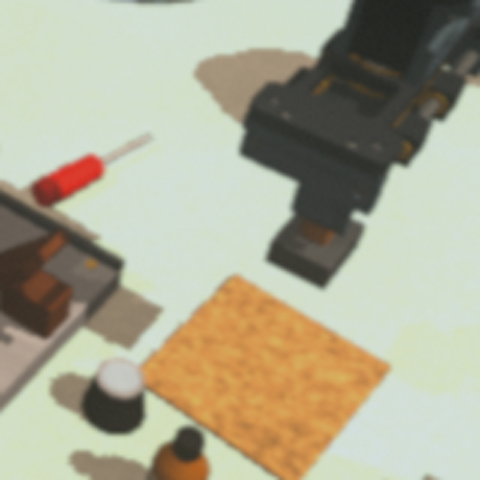

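The mat corners are at (237,275), (390,368), (297,480) and (143,378), with the scraper held above.

```bash
python3 -c "
from h import *
c=pickle.load(open('f5.pkl','rb'));Q=lambda u,v:(370+u/3,150+v/3)
m,r=fit([(c,(-70,-65,4),Q(237,275)),(c,(-70,65,4),Q(390,368)),(c,(70,65,4),Q(297,480)),(c,(70,-65,4),Q(143,378))],[.47,.39,0]); print(m,r.tolist())
print(proj(c,[.4729,.3923,.004]), proj(c,[m[0],m[1],.004]))
for q in [(267,258),(325,288)]: print(onz(c,Q(*q),.125))
st_now()"
```

```text
[ 0.47576625  0.39220346 -0.07168914] [[-0.2, -0.8], [1.9, -0.5], [0.3, 3.0], [-3.4, -0.4]]
[458.77410322 273.08007863] [458.13163793 273.87454278]
[0.49221524 0.3725922  0.125     ]
[0.4926422  0.41207043 0.125     ]
t 10.67 P [468.8 388.3 159.7] stand [-90.6 280.9] tooly [ 1.    -0.018 -0.008] toolz [-0.008 -0.006 -1.   ] w 22.0 g 30.0 F [ -6.7  -6.6 -13.5] j [ 0.65  0.31  1.94 -0.    0.9   0.67]
```

Emit:
{"method": "arm_command", "body": {
  "steps": [
    [[0,-2,-40,0,0,0,0],[0,-2,-80,0,0,0,0],[0,-2,-105,0,0,0,0],[0,-2,-112,0,0,0,0],[0,-2,-116,0,0,0,0],[0,-2,-116,0,0,0,0]]
  ]
}}

```text
t: 11.17
position: [0.4727, 0.3888, 0.0542]
orientation: [0.714, 0.7, -0.0, -0.0]
force: [0.3, -0.6, -3.7]
width: 0.0217
grasp_force: 30.0
```

```bash
python3 -c "
from h import *
st_now()"
```

```text
t 11.17 P [472.7 388.8  54.2] stand [-86.7 281.5] tooly [ 1.   -0.02 -0.  ] toolz [-0. -0. -1.] w 21.7 g 30.0 F [ 0.3 -0.6 -3.7] j [0.65 0.47 1.96 0.   0.71 0.67]
```

Emit:
{"method": "arm_command", "body": {
  "steps": [
    [[2,2,-2,0,0,0,0],[2,2,-4,0,0,0,0],[2,2,-5,0,0,0,0],[2,2,-6,0,0,0,0],[2,2,-6,0,0,0,0]]
  ]
}}

```text
t: 11.58
position: [0.4745, 0.3912, 0.0483]
orientation: [0.714, 0.7, 0.0, 0.0]
force: [0.6, -0.7, -3.6]
width: 0.0219
grasp_force: 30.0
```

Emit:
{"method": "arm_command", "body": {
  "steps": [
    [[0,0,-0.5,0,0,0,0],[0,0,-1,0,0,0,0],[0,0,-1,0,0,0,0]]
  ]
}}

```text
t: 11.83
position: [0.4744, 0.3911, 0.0469]
orientation: [0.714, 0.7, -0.0, -0.0]
force: [-0.2, 0.4, -2.9]
width: 0.022
grasp_force: 30.0
```

Emit:
{"method": "arm_command", "body": {
  "steps": [
    [[0,0,-0.5,0,0,0,0],[0,0,-1,0,0,0,0],[0,0,-1,0,0,0,0]]
  ]
}}

```text
t: 12.08
position: [0.4744, 0.3911, 0.0458]
orientation: [0.714, 0.7, -0.0, -0.0]
force: [-0.7, -0.6, -3.3]
width: 0.0219
grasp_force: 30.0
```

Emit:
{"method": "arm_command", "body": {
  "steps": [
    [[0,0,-0.5,0,0,0,0],[0,0,-1,0,0,0,0],[0,0,-1,0,0,0,0]]
  ]
}}

```text
t: 12.33
position: [0.4745, 0.3912, 0.0457]
orientation: [0.714, 0.7, -0.0, -0.0]
force: [-4.6, -1.9, 9.4]
width: 0.0219
grasp_force: 30.0
```

Emit:
{"method": "arm_command", "body": {
  "steps": [
    [[0,0,0.7,0,0,0,0],[0,0,0.7,0,0,0,45],[0,0,0.7,0,0,0,45],[0,0,0.7,0,0,0,45],[0,0,0.7,0,0,0,45],[0,0,20,0,0,0,45],[0,0,60,0,0,0,45],[0,0,100,0,0,0,60]]
  ]
}}

```text
t: 13.0
position: [0.4735, 0.3904, 0.1449]
orientation: [0.714, 0.7, -0.002, -0.0]
force: [-0.4, -0.2, 0.4]
width: 0.0488
grasp_force: 0.0
```

Emit:
{"method": "arm_command", "body": {
  "steps": [
    [[0,0,40,0,0,0,60],[0,0,80,0,0,0,60],[40,-30,115,0,0,0,0],[80,-60,115,0,0,0,0],[80,-100,115,0,0,0,0],[80,-140,115,0,0,0,0],[80,-180,115,0,0,0,0],[80,-220,115,0,0,0,0]]
  ]
}}

```text
t: 13.67
position: [0.5544, 0.1803, 0.26]
orientation: [0.714, 0.7, 0.0, 0.0]
force: [1.0, 1.0, -0.6]
width: 0.0229
grasp_force: 0.0
```

```bash
python3 -c "
from h import *
st_now()
w=cam('wrist');c=cam('scene');s=cam('side')
pickle.dump((w,c,s),open('f6.pkl','wb'))
m=np.zeros((600,800,3),np.uint8)
r=lambda i,k:cv2.resize(i[:,:,::-1],None,fx=k,fy=k,interpolation=2)
a=r(c['image'][170:320,300:510],2.4); b=r(s['image'][150:210,260:360],2.4); ww=r(w['image'][0:240],.9)
m[:360,:504]=a; m[100:100+b.shape[0],520:520+b.shape[1]]=b; m[370:370+ww.shape[0],:ww.shape[1]]=ww
cv2.imwrite('pics/m6.png',m)"
```

```text
t 13.67 P [554.4 180.3 260. ] stand [-1.  74.5] tooly [ 1.    -0.019  0.   ] toolz [ 0.  0. -1.] w 22.9 g 0.0 F [ 1.   1.  -0.6] j [ 0.27  0.14  1.95 -0.    1.05  0.29]
```

View pics/m6.png

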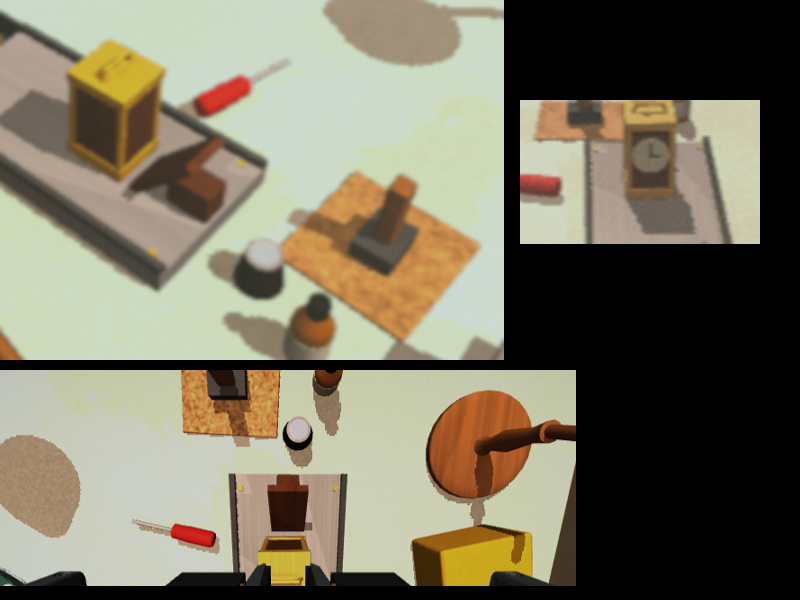

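The scene crop shows the scraper standing upright mid-mat at (385,245). The clock and rest are undisturbed, and the loop is at (115,65). The wrist crop shows the clock's top rear edge at (258,543)-(310,540) and the rest's top edge at (268,490)-(308,490).

```bash
python3 -c "
from h import *
w,c,s=pickle.load(open('f6.pkl','rb'))
st=np.load('st.npy')
def inv(P):
    d=P[:2]-st[:2];a,b=np.cos(st[2]),np.sin(st[2]);return np.round(1000*np.array([a*d[0]+b*d[1],-b*d[0]+a*d[1]]),1)
Wp=lambda u,v:(u/.9,(v-370)/.9)
for n,q,z in [('clk',(258,543),.13),('clk',(310,540),.13),('rest',(268,490),.098),('rest',(308,490),.098),('rimL',(235,475),.033),('rimR',(341,475),.033)]: print(n,inv(onz(w,Wp(*q),z)))
# scene: clock top corners
Q=lambda u,v:(300+u/2.4,170+v/2.4)
for q in [(68,73),(117,40),(165,72),(120,102)]: print('top scene',inv(onz(c,Q(*q),.13)))
for q in [(98,79),(133,52)]: print('loop',inv(onz(c,Q(*q),.14)))
print('scraper', onz(c,Q(401,181),.091), onz(c,Q(386,249),.024))
im=w['image'][150:215,265:355]; hsv=cv2.cvtColor(im,cv2.COLOR_RGB2HSV)
for r in range(38,60,4): 
  m=np.where((hsv[r,:,0]>18)&(hsv[r,:,0]<35)&(hsv[r,:,1]>120)&(hsv[r,:,2]>90))[0]
  print(150+r, 265+m.min() if len(m) else None, 265+m.max() if len(m) else None)
"
```

```text
clk [-35.5  78.6]
clk [23.9 82.1]
rest [-25.4 137.3]
rest [ 23.  137.4]
rimL [-76.8 157.6]
rimR [ 74.5 157.7]
top scene [26.7  7.8]
top scene [-38.2  12.1]
top scene [-31.5  72.7]
top scene [25.4 66.6]
loop [23.7 40.1]
loop [-25.   40.9]
scraper [0.47176756 0.38846451 0.091     ] [0.48869772 0.39970813 0.024     ]
188 294 332
192 None None
196 None None
200 None None
204 286 344
208 286 344
```

Emit:
{"method": "arm_command", "body": {
  "steps": [
    [[-5,-39,0,0,0,0,91],[-5,-39,0,0,0,0,91],[-5,-39,0,0,0,0,91],[-5,-39,0,0,0,0,91],[-5,-39,0,0,0,0,91],[-5,-39,0,0,0,0,91],[-5,-39,0,0,0,0,91],[-5,-39,0,0,0,0,91]]
  ]
}}

```text
t: 14.48
position: [0.5494, 0.1436, 0.2598]
orientation: [0.714, 0.701, -0.0, -0.0]
force: [-0.6, -0.4, 0.4]
width: 0.0615
grasp_force: 0.0
```

Emit:
{"method": "arm_command", "body": {
  "steps": [
    [[0,0,0,0,0,0,91],[0,0,0,0,0,0,91],[0,0,-30,0,0,0,91],[0,0,-70,0,0,0,91],[0,0,-80,0,0,0,91],[0,0,-80,0,0,0,91]]
  ]
}}

```text
t: 14.98
position: [0.5475, 0.1427, 0.1773]
orientation: [0.714, 0.7, -0.002, -0.001]
force: [-0.9, 0.3, -0.2]
width: 0.0912
grasp_force: 0.0
```

```bash
python3 -c "
from h import *
st_now()
w=cam('wrist')
# where finger tips and clock top would be
s=sensors.sense();P=np.array(s['position'])
save(w,'w7.png',(160,140,480,380),2)"
```

```text
t 14.98 P [547.5 142.7 177.3] stand [-7.2 36.8] tooly [ 1.    -0.019 -0.005] toolz [-0.005 -0.001 -1.   ] w 91.2 g 0.0 F [-0.9  0.3 -0.2] j [ 0.21  0.22  2.02 -0.    0.9   0.23]
```

View pics/w7.png

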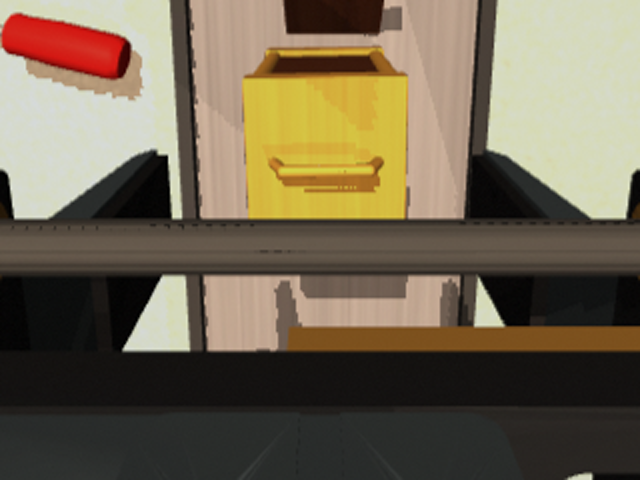

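The wrist view shows the clock top's rear edge at (245,77)-(406,74), nearly square, about 2 mm right of the finger centre.

```bash
python3 -c "
from h import *
w=cam('wrist'); st=np.load('st.npy')
def inv(P):
    d=P[:2]-st[:2];a,b=np.cos(st[2]),np.sin(st[2]);return np.round(1000*np.array([a*d[0]+b*d[1],-b*d[0]+a*d[1]]),1)
for q in [(245,77),(406,74),(284,33),(385,33)]: print(inv(onz(w,(160+q[0]/2,140+q[1]/2),.13 if q[1]>50 else .025)))
st_now()"
```

```text
[-34.2  68.1]
[25.7 69.3]
[-25.9  75.5]
[28.8 75.6]
t 15.08 P [549.9 143.2 181. ] stand [-4.8 37.4] tooly [ 1.    -0.019  0.   ] toolz [ 0.  0. -1.] w 91.1 g 0.0 F [ 0.5 -0.7  0.2] j [ 0.21  0.22  2.02 -0.    0.9   0.23]
```

Emit:
{"method": "arm_command", "body": {
  "steps": [
    [[2,-2,-40,0,0,0,91],[2,-2,-75,0,0,0,91],[2,-2,-93,0,0,0,91],[2,-2,-93,0,0,0,91],[2,-2,-93,0,0,0,0],[2,-2,-93,0,0,0,0],[2,-2,-93,0,0,0,0],[2,-2,-93,0,0,0,0]]
  ]
}}

```text
t: 15.75
position: [0.5524, 0.1414, 0.0888]
orientation: [0.714, 0.7, 0.001, 0.001]
force: [-4.4, 1.6, 2.6]
width: 0.0668
grasp_force: 1.7
```

Emit:
{"method": "arm_command", "body": {
  "steps": [
    [[0,0,0,0,0,0,0],[0,0,0,0,0,0,0],[0,0,0,0,0,0,0]]
  ]
}}

```text
t: 16.0
position: [0.5517, 0.1413, 0.0881]
orientation: [0.714, 0.7, 0.0, 0.0]
force: [-5.8, -0.6, 14.0]
width: 0.0615
grasp_force: 30.0
```

```bash
python3 -c "
from h import *
st_now()"
```

```text
t 16.0 P [551.7 141.3  88.1] stand [-3.  35.5] tooly [ 1.    -0.019  0.001] toolz [ 0.001  0.    -1.   ] w 61.5 g 30.0 F [-5.8 -0.6 14. ] j [0.21 0.36 2.05 0.   0.73 0.23]
```

Emit:
{"method": "arm_command", "body": {
  "steps": [
    [[0,0,1,0,0,0,0],[1,1,1,0,0,0,0],[2,2,1,0,0,0,0],[2,3,1,0,0,0,0],[2,4,1,0,0,0,0],[2,5,1,0,0,0,0],[2,5,1,0,0,0,0]]
  ]
}}

```text
t: 16.58
position: [0.5537, 0.1462, 0.0882]
orientation: [0.714, 0.7, 0.0, 0.0]
force: [-1.1, -2.4, 2.7]
width: 0.0619
grasp_force: 30.0
```

Emit:
{"method": "arm_command", "body": {
  "steps": [
    [[0,0.5,0,0,0,0,0],[0,1,0,0,0,0,0],[0,1,0,0,0,0,0]]
  ]
}}

```text
t: 16.83
position: [0.5538, 0.1471, 0.0882]
orientation: [0.714, 0.7, 0.0, 0.0]
force: [-0.4, -4.6, 4.7]
width: 0.0618
grasp_force: 30.0
```

Emit:
{"method": "arm_command", "body": {
  "steps": [
    [[0,0.5,0,0,0,0,0],[0,1,0,0,0,0,0],[0,1,0,0,0,0,0]]
  ]
}}

```text
t: 17.08
position: [0.5538, 0.1482, 0.0882]
orientation: [0.714, 0.7, 0.0, 0.0]
force: [-0.3, -4.6, 5.2]
width: 0.0618
grasp_force: 30.0
```

Emit:
{"method": "arm_command", "body": {
  "steps": [
    [[0,0.5,0,0,0,0,0],[0,1,0,0,0,0,0],[0,1,0,0,0,0,0]]
  ]
}}

```text
t: 17.33
position: [0.5537, 0.1488, 0.0882]
orientation: [0.714, 0.7, 0.0, 0.0]
force: [0.1, -9.4, 7.4]
width: 0.0621
grasp_force: 30.0
```

Emit:
{"method": "arm_command", "body": {
  "steps": [
    [[0,0.5,0,0,0,0,0],[0,1,0,0,0,0,0],[0,1,0,0,0,0,0]]
  ]
}}

```text
t: 17.58
position: [0.5537, 0.1495, 0.0883]
orientation: [0.714, 0.701, -0.0, 0.0]
force: [-1.3, -11.5, 10.8]
width: 0.0614
grasp_force: 30.0
```

Emit:
{"method": "arm_command", "body": {
  "steps": [
    [[0,2.3,1.3,-2.5,0.05,0,0],[0.1,5.1,2.5,-5,0.1,0,0],[0.2,8,3.6,-7.5,0.15,0,0],[0.2,10.9,4.6,-10,0.2,0,0],[0.3,13.9,5.4,-12.5,0.25,0,0],[0.3,16.9,6.1,-15,0.3,0,0],[0.4,19.9,6.7,-17.5,0.35,0,0],[0.4,23,7.1,-20,0.4,0,0]]
  ]
}}

```text
t: 18.25
position: [0.5541, 0.173, 0.0954]
orientation: [0.703, 0.69, -0.125, 0.123]
force: [1.4, -5.4, 1.6]
width: 0.0619
grasp_force: 30.0
```

```bash
python3 -c "
from h import *
st_now()"
```

```text
t 18.25 P [554.1 173.   95.4] stand [-1.2 67.3] tooly [ 1.    -0.019  0.   ] toolz [-0.006 -0.345 -0.939] w 61.9 g 30.0 F [ 1.4 -5.4  1.6] j [ 0.41  0.44  1.95 -0.4   0.94  0.69]
```

Emit:
{"method": "arm_command", "body": {
  "steps": [
    [[0,3.1,0.3,-2.5,0.05,0,0],[0.1,6.1,0.5,-5,0.1,0,0],[0.1,9.2,0.5,-7.5,0.15,0,0],[0.2,12.3,0.4,-10,0.2,0,0],[0.2,15.4,0.2,-12.5,0.25,0,0],[0.3,18.4,-0.2,-15,0.3,0,0],[0.3,21.5,-0.7,-17.5,0.35,0,0],[0.3,21.5,-0.7,-17.5,0.35,0,0]]
  ]
}}

```text
t: 18.92
position: [0.5542, 0.1953, 0.0942]
orientation: [0.675, 0.663, -0.231, 0.226]
force: [2.4, -3.2, 7.3]
width: 0.0618
grasp_force: 30.0
```

Emit:
{"method": "arm_command", "body": {
  "steps": [
    [[0,1.2,-0.2,-1,0,0,0],[0,2.4,-0.5,-2,0,0,0],[0,2.4,-0.5,-2,0,0,0]]
  ]
}}

```text
t: 19.17
position: [0.5542, 0.1968, 0.0941]
orientation: [0.672, 0.659, -0.242, 0.238]
force: [1.1, -6.6, 7.7]
width: 0.0618
grasp_force: 30.0
```

```bash
python3 -c "
from h import *
st_now()"
```

```text
t 19.17 P [554.2 196.8  94.1] stand [-1.6 91.1] tooly [ 1.    -0.019  0.   ] toolz [-0.012 -0.638 -0.77 ] w 61.8 g 30.0 F [ 1.1 -6.6  7.7] j [ 0.55  0.57  1.84 -0.61  1.21  0.93]
```

Emit:
{"method": "arm_command", "body": {
  "steps": [
    [[0,0,0,0,0,0,70],[0,0,0,0,0,0,91],[0,0,0,0,0,0,91],[0,0,0,0,0,0,91],[0,0,0,0,0,0,91],[0,0,0,0,0,0,91]]
  ]
}}

```text
t: 19.67
position: [0.554, 0.197, 0.0938]
orientation: [0.672, 0.659, -0.241, 0.237]
force: [0.6, 0.5, -0.2]
width: 0.0909
grasp_force: 0.0
```

```bash
python3 -c "
from h import *
st_now()"
```

```text
t 19.67 P [554.  197.   93.8] stand [-1.8 91.3] tooly [ 1.    -0.019  0.   ] toolz [-0.012 -0.636 -0.772] w 90.9 g 0.0 F [ 0.6  0.5 -0.2] j [ 0.55  0.57  1.85 -0.61  1.21  0.93]
```

Emit:
{"method": "arm_command", "body": {
  "steps": [
    [[0,13,15,0,0,0,91],[0,26,31,0,0,0,91],[1,38,46,0,0,0,91],[1,51,62,0,0,0,91],[1,64,77,0,0,0,91],[1,77,93,0,0,0,91],[1,77,93,0,0,0,91]]
  ]
}}

```text
t: 20.25
position: [0.5563, 0.2765, 0.1896]
orientation: [0.672, 0.659, -0.239, 0.237]
force: [0.3, 1.6, 0.6]
width: 0.0913
grasp_force: 0.0
```

```bash
python3 -c "
from h import *
st_now()
c=cam('scene');s=cam('side');w=cam('wrist')
pickle.dump((w,c,s),open('f8.pkl','wb'))
m=np.zeros((600,800,3),np.uint8)
r=lambda i,k:cv2.resize(i[:,:,::-1],None,fx=k,fy=k,interpolation=2)
a=r(c['image'][160:300,270:430],2.8); b=r(s['image'][140:335,225:375],2.3); ww=r(w['image'][:],.7)[:210]
m[:a.shape[0],:a.shape[1]]=a; m[:b.shape[0],455:455+b.shape[1]]=b; m[392:392+208,:ww.shape[1]]=ww[:208]
cv2.imwrite('pics/m8.png',m)"
```

```text
t 20.25 P [556.3 276.5 189.6] stand [ -1.  170.8] tooly [ 1.    -0.018  0.004] toolz [-0.009 -0.634 -0.773] w 91.3 g 0.0 F [0.3 1.6 0.6] j [ 0.64  0.5   1.73 -0.54  1.4   0.89]
```

View pics/m8.png

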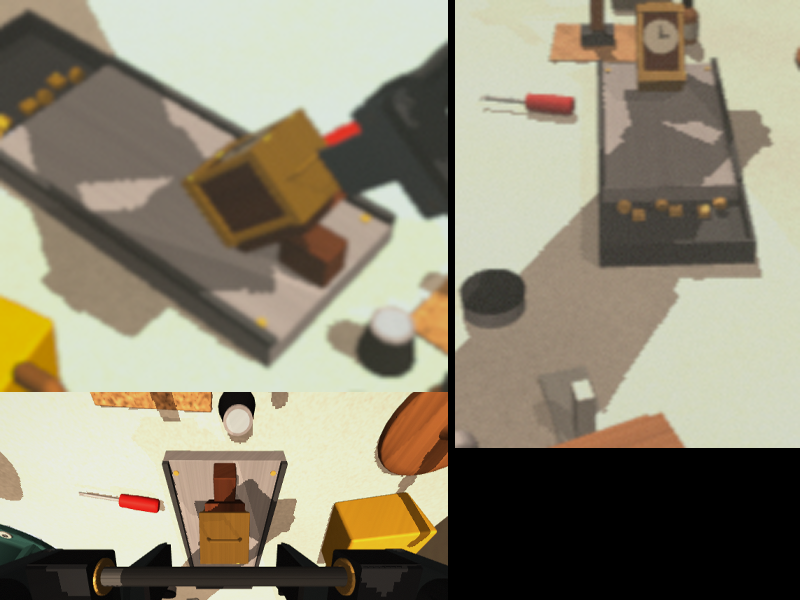

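The scene crop shows the clock leaning alone against the rest, and the side crop shows its face centred. The blade has been knocked, with its tab top now at (583,388) in the mosaic, so I must re-measure it from the wrist camera.

Emit:
{"method": "arm_command", "body": {
  "steps": [
    [[0,10,40,0,0,0,91],[0,10,70,6,-0.1,0,91],[0,10,80,12,-0.2,0,91],[0,10,80,18,-0.3,0,91],[0,10,80,24,-0.5,0,91],[0,10,80,30,-0.6,0,91],[0,10,80,36,-0.7,0,91],[0,10,80,39.5,-0.8,0,91]]
  ]
}}

```text
t: 21.07
position: [0.5549, 0.2825, 0.2661]
orientation: [0.715, 0.699, 0.002, -0.001]
force: [-0.8, 0.6, -0.4]
width: 0.0911
grasp_force: 0.0
```

```bash
python3 -c "
from h import *
s0=st_now()
w,c,s=pickle.load(open('f8.pkl','rb'))
B=lambda u,v:(225+(u-455)/2.3,140+v/2.3)
for q,z in [((583,388),.06),((551,445),.006),((539,374),.006),((598,440),.006)]: print(onz(s,B(*q),z))"
```

```text
t 21.07 P [554.9 282.5 266.1] stand [ -2.5 176.7] tooly [ 1.    -0.022  0.001] toolz [ 0.001  0.005 -1.   ] w 91.1 g 0.0 F [-0.8  0.6 -0.4] j [0.43 0.2  1.87 0.   1.07 0.45]
[ 0.4448155  -0.41963053  0.06      ]
[ 0.41556998 -0.43092139  0.006     ]
[ 0.4033324  -0.34134551  0.006     ]
[ 0.4563924 -0.4279444  0.006    ]
```

Emit:
{"method": "arm_command", "body": {
  "steps": [
    [[0,-320,0,0,0,0,91],[0,-320,0,0,0,0,91],[0,-320,0,0,0,0,91],[0,-320,0,0,0,0,91],[0,-320,0,0,0,0,91],[0,-320,0,0,0,0,91],[0,-320,0,0,0,0,91],[0,-320,0,0,0,0,91]]
  ]
}}

```text
t: 21.73
position: [0.5536, -0.0395, 0.2655]
orientation: [0.715, 0.699, -0.001, -0.0]
force: [1.1, -0.3, 0.9]
width: 0.0913
grasp_force: 0.0
```

Emit:
{"method": "arm_command", "body": {
  "steps": [
    [[-40,-320,-20,0,0,0,91],[-40,-320,-20,0,0,0,91],[-40,-320,-20,0,0,0,91],[-40,-320,-20,0,0,0,91],[-40,-320,-20,0,0,0,91],[-40,-320,-20,0,0,0,91],[-40,-320,-20,0,0,0,91],[-40,-320,-20,0,0,0,91]]
  ]
}}

```text
t: 22.4
position: [0.513, -0.359, 0.2451]
orientation: [0.715, 0.699, -0.0, -0.001]
force: [1.9, 1.4, -0.1]
width: 0.0911
grasp_force: 0.0
```

```bash
python3 -c "
from h import *
s0=st_now()"
```

```text
t 22.4 P [ 513.  -359.   245.1] stand [ -32.1 -465.4] tooly [ 1.    -0.022 -0.001] toolz [-0.001  0.001 -1.   ] w 91.1 g 0.0 F [ 1.9  1.4 -0.1] j [-0.65  0.23  1.87 -0.    1.04 -0.63]
```

Emit:
{"method": "arm_command", "body": {
  "steps": [
    [[-50,-140,-55,0,0,8,91],[-50,-140,-55,0,0,8,91],[-50,-140,-55,0,0,8,91],[-50,-140,-55,0,0,8,91],[-50,-140,-55,0,0,8,91],[-50,-140,-55,0,0,8,91]]
  ]
}}

```text
t: 22.9
position: [0.4629, -0.4966, 0.1894]
orientation: [0.665, 0.747, 0.0, -0.001]
force: [-0.0, 0.2, 0.2]
width: 0.0913
grasp_force: 0.0
```

```bash
python3 -c "
from h import *
s0=st_now()
w=cam('wrist');s=cam('side');pickle.dump((w,s),open('f9.pkl','wb'))
print(proj(w,[.4448,-.4196,.06]),proj(w,[.435,-.34,.0]))
m=np.zeros((600,800,3),np.uint8)
r=lambda i,k:cv2.resize(i[:,:,::-1],None,fx=k,fy=k,interpolation=2)
a=r(w['image'][0:260,180:440],2.3); b=r(s['image'][275:345,245:315],2.8)
m[:a.shape[0],:a.shape[1]]=a; m[:b.shape[0],600:600+b.shape[1]]=b
cv2.imwrite('pics/m9.png',m)"
```

```text
t 22.9 P [ 462.9 -496.6  189.4] stand [ -79.6 -604. ] tooly [ 0.993  0.116 -0.001] toolz [-0.002  0.003 -1.   ] w 91.3 g 0.0 F [-0.   0.2  0.2] j [-0.86  0.38  1.79  0.    0.98 -0.97]
[311.26672906 117.38647055] [311.95095973  44.32146572]
```

View pics/m9.png

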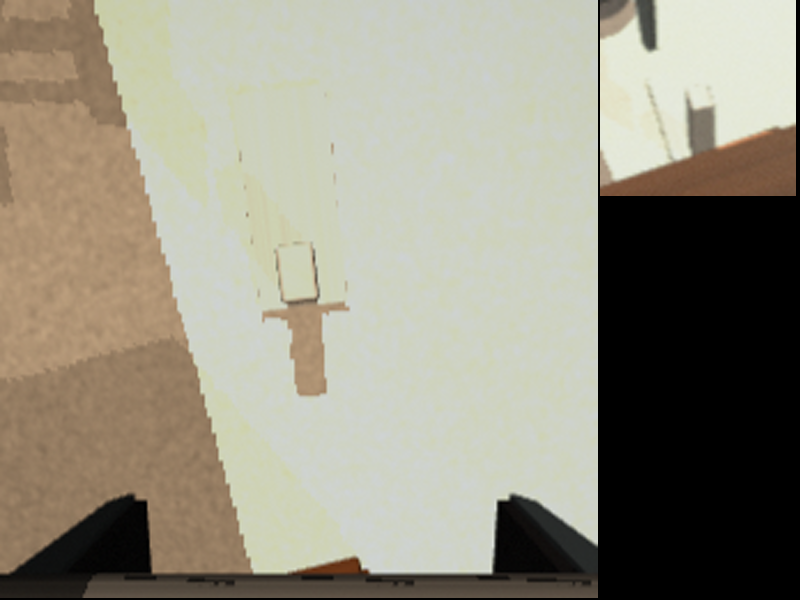

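The wrist view shows the blade's tab top at (277,247), (312,242), (318,297) and (282,302), the plate's front corners at (260,308) and (347,302), and the far corners near (232,85) and (326,80). The side inset shows the tab top at (700,97).

```bash
python3 -c "
from h import *
w,s=pickle.load(open('f9.pkl','rb'))
A=lambda u,v:(180+u/2.3,v/2.3); B=lambda u,v:(245+(u-600)/2.8,275+v/2.8)
obs=[(w,(-8,-24,60),A(277,247)),(w,(8,-24,60),A(312,242)),(w,(8,-48,60),A(318,297)),(w,(-8,-48,60),A(282,302)),(w,(-22,-50,6),A(260,307)),(w,(22,-50,6),A(347,302)),(w,(22,50,6),A(326,82)),(s,(0,-36,60),B(700,97))]
p,r=fit(obs,[.43,-.38,.1]);print(p,r.tolist())
print('tri',tri(w,A(297,272),s,B(700,97)))
t=place(p,(0,-36,0)); print('tab',t,np.degrees(p[2]))
P=st_now()['position']; print(1000*(t-P))"
```

```text
[ 0.43485033 -0.38558501  0.22275546] [[-1.0, -1.1], [0.3, -0.7], [0.3, 0.9], [-0.2, 0.5], [0.3, 1.4], [0.2, -0.6], [0.3, 0.2], [-1.1, -0.5]]
tri (array([ 0.44382856, -0.42062948,  0.05851271]), np.float64(0.002113344463783821))
tab [ 0.44280337 -0.42069554  0.        ] 12.762947577163432
t 23.0 P [ 464.5 -495.3  191.1] stand [ -77.9 -602.7] tooly [ 0.993  0.119 -0.   ] toolz [-0.     0.001 -1.   ] w 91.0 g 0.0 F [-0.2  0.8  0.6] j [-0.85  0.37  1.79  0.    0.98 -0.97]
[ -21.73802506   74.65235895 -191.09431665]
```

```bash
python3 -c "
from h import *
F=pickle.load(open('f0.pkl','rb'));s,c=F['side'],F['scene']
for z in (.05,.1,.15,.2): print(z,'side far corner',onz(s,(316,322),z)[:2],'left',onz(s,(145,378),z)[:2], 'right',onz(s,(357,375),z)[:2])
for q in [(180,127),(150,110),(210,100)]: print('scene base',onz(c,q,0)[:2])
for q in [(143,72),(180,90)]:
  print([onz(c,q,z)[:2].round(3) for z in (.05,.1,.15)])
print(onz(s,(241,275),.0))"
```

```text
0.05 side far corner [ 0.51222638 -0.45008882] left [ 0.21518404 -0.55862305] right [ 0.57243763 -0.57824378]
0.1 side far corner [ 0.50769572 -0.49968074] left [ 0.23302144 -0.60004206] right [ 0.5633729 -0.6181853]
0.15 side far corner [ 0.50316506 -0.54927265] left [ 0.25085883 -0.64146106] right [ 0.55430818 -0.65812682]
0.2 side far corner [ 0.49863439 -0.59886457] left [ 0.26869622 -0.68288007] right [ 0.54524345 -0.69806833]
scene base [ 0.50954364 -0.61775714]
scene base [ 0.51162754 -0.80985581]
scene base [ 0.32155736 -0.69883077]
[array([ 0.4  , -1.024]), array([ 0.451, -0.902]), array([ 0.502, -0.78 ])]
[array([ 0.397, -0.763]), array([ 0.449, -0.662]), array([ 0.5  , -0.561])]
[ 0.35307876 -0.23831588  0.        ]
```

Emit:
{"method": "arm_command", "body": {
  "steps": [
    [[-21.5,75,0,0,0,5.9,50],[-21.5,75,0,0,0,5.9,50],[-21.5,75,0,0,0,5.9,50],[-21.5,75,-40,0,0,5.9,50],[-21.5,75,-80,0,0,5.9,50],[-21.5,75,-100,0,0,5.9,50],[-21.5,75,-100,0,0,5.9,50],[-21.5,75,-100,0,0,5.9,50]]
  ]
}}

```text
t: 23.67
position: [0.4437, -0.42, 0.0919]
orientation: [0.624, 0.782, 0.0, -0.0]
force: [0.1, 0.4, 1.3]
width: 0.0502
grasp_force: 0.0
```

```bash
python3 -c "
from h import *
P=st_now()['position']; w=cam('wrist')
p=[.43485,-.38558,.22276]
im=w['image'].copy()
# tab top edges check: grey profile across x at tab mid row
for X in [(-8,-24,60),(8,-24,60),(8,-48,60),(-8,-48,60)]: print(proj(w,place(p,X)).round(1))
print(proj(w,P+np.array([0,0,0])))
r=int(proj(w,place(p,(0,-30,60)))[1]); g=cv2.cvtColor(im,cv2.COLOR_RGB2GRAY); print(r,g[r,270:370:2].tolist())"
```

```text
t 23.67 P [ 443.7 -420.    91.9] stand [-100.2 -527.7] tooly [0.975 0.222 0.   ] toolz [-0.     0.001 -1.   ] w 50.2 g 0.0 F [0.1 0.4 1.3] j [-0.8   0.41  1.96  0.    0.77 -1.02]
[307.8 210.2]
[330.6 210.3]
[330.3 242.4]
[308.1 242.3]
[320.84298196 242.15565806]
218 [27, 14, 14, 13, 196, 204, 204, 205, 204, 204, 204, 204, 203, 203, 203, 202, 202, 202, 202, 153, 200, 202, 201, 202, 201, 201, 201, 202, 202, 181, 198, 201, 202, 203, 201, 203, 202, 204, 204, 204, 205, 204, 204, 205, 204, 203, 57, 14, 14, 17]
```

Emit:
{"method": "arm_command", "body": {
  "steps": [
    [[-1,0,-40,0,0,0,50],[-1,0,-66,0,0,0,50],[-1,0,-71,0,0,0,50],[-1,0,-71,0,0,0,0],[-1,0,-71,0,0,0,0],[-1,0,-71,0,0,0,0],[-1,0,-71,0,0,0,0],[-1,0,-71,0,0,0,0]]
  ]
}}

```text
t: 24.38
position: [0.4432, -0.4216, 0.0222]
orientation: [0.624, 0.781, 0.0, 0.001]
force: [-0.2, -1.0, -0.1]
width: 0.0198
grasp_force: 0.0
```

Emit:
{"method": "arm_command", "body": {
  "steps": [
    [[0,0,0,0,0,0,0],[0,0,0,0,0,0,0],[0,0,0,0,0,0,0],[0,0,0,0,0,0,0]]
  ]
}}

```text
t: 24.72
position: [0.443, -0.4215, 0.0219]
orientation: [0.624, 0.781, 0.0, 0.001]
force: [-1.6, 2.2, 9.9]
width: 0.0158
grasp_force: 30.0
```

```bash
python3 -c "
from h import *
P=st_now()"
```

```text
t 24.72 P [ 443.  -421.5   21.9] stand [-100.8 -529.2] tooly [0.975 0.221 0.001] toolz [ 0.001 -0.001 -1.   ] w 15.8 g 30.0 F [-1.6  2.2  9.9] j [-0.8   0.52  1.96  0.    0.65 -1.02]
```

Emit:
{"method": "arm_command", "body": {
  "steps": [
    [[0,0,20,0,0,0,0],[0,0,60,0,0,0,0],[20,30,100,0,0,-5,0],[40,70,120,0,0,-10,0],[60,110,120,0,0,-13.9,0],[80,150,120,0,0,-13.9,0],[100,190,120,0,0,-13.9,0],[107,230,120,0,0,-13.9,0]]
  ]
}}

```text
t: 25.38
position: [0.5442, -0.2128, 0.1416]
orientation: [0.714, 0.7, 0.001, 0.001]
force: [1.0, -0.4, -1.4]
width: 0.0157
grasp_force: 30.0
```

Emit:
{"method": "arm_command", "body": {
  "steps": [
    [[0,40,0,0,0,0,0],[0,80,0,0,0,0,0],[0,120,0,0,0,0,0],[0,160,0,0,0,0,0],[0,181,0,0,0,0,0],[0,181,0,0,0,0,0],[0,181,0,0,0,0,0],[0,181,0,0,0,0,0]]
  ]
}}

```text
t: 26.05
position: [0.5428, -0.0336, 0.1409]
orientation: [0.714, 0.7, 0.0, 0.0]
force: [-0.8, -0.5, -1.0]
width: 0.016
grasp_force: 30.0
```

```bash
python3 -c "
from h import *
P=st_now()
w=cam('wrist');pickle.dump(w,open('f10.pkl','wb')); cv2.imwrite('pics/x10.png',w['image'][:,:,::-1])
st=np.load('st.npy'); print(st)
P=P['position']
for X in [(-22,50,6),(22,50,6),(22,-0,6),(-22,0,6)]:
  b=[P[0]-.036*np.sin(st[2]),P[1]+.036*np.cos(st[2]),st[2]]; q=place(b,X); q[2]+=P[2]-.0219; print(proj(w,q).round(1))"
```

```text
t 26.05 P [542.8 -33.6 140.9] stand [  -8.5 -139.5] tooly [ 1.    -0.019  0.001] toolz [ 0.001 -0.    -1.   ] w 16.0 g 30.0 F [-0.8 -0.5 -1. ] j [-0.1   0.24  2.08 -0.    0.82 -0.09]
[ 0.55397907  0.10572248 -0.0191693 ]
[283.5  95.2]
[357.9  95.3]
[355.5 179. ]
[285.7 179. ]
```

```bash
python3 -c "
from h import *
w=pickle.load(open('f10.pkl','rb')); im=w['image'].astype(int)
g=cv2.GaussianBlur(w['image'],(3,3),0).astype(int)
for r in (105,120,135,150,165):
  d=np.abs(g[r,2:]-g[r,:-2]).sum(1)
  k=[(i+1,int(d[i])) for i in range(250,392) if d[i]>40 and d[i]==d[max(i-3,0):i+4].max()]
  print(r,k)
for cc in (295,320,345):
  d=np.abs(g[2:,cc]-g[:-2,cc]).sum(1)
  print(cc,[(i+1,int(d[i])) for i in range(40,215) if d[i]>40 and d[i]==d[max(i-3,0):i+4].max()])"
```

```text
105 [(276, 42), (356, 56)]
120 [(277, 45), (356, 62)]
135 [(277, 44), (355, 62)]
150 [(355, 65)]
165 [(284, 43), (355, 68)]
295 []
320 [(57, 178), (215, 162)]
345 [(56, 179)]
```

Emit:
{"method": "arm_command", "body": {
  "steps": [
    [[7.5,23.4,0,0,0,0,0],[7.5,23.4,0,0,0,0,0],[7.5,23.4,-40,0,0,0,0],[7.5,23.4,-75,0,0,0,0],[7.5,23.4,-86,0,0,0,0],[7.5,23.4,-90,0,0,0,0],[7.5,23.4,-92,0,0,0,0],[7.5,23.4,-92,0,0,0,0]]
  ]
}}

```text
t: 26.77
position: [0.551, -0.0103, 0.0497]
orientation: [0.714, 0.7, 0.001, 0.001]
force: [-1.1, 0.1, -0.8]
width: 0.0161
grasp_force: 30.0
```

```bash
python3 -c "
from h import *
P=st_now()"
```

```text
t 26.77 P [551.  -10.3  49.7] stand [  -0.8 -116.1] tooly [ 1.    -0.02   0.002] toolz [ 0.002 -0.    -1.   ] w 16.1 g 30.0 F [-1.1  0.1 -0.8] j [-0.06  0.41  2.09  0.    0.65 -0.04]
```

Emit:
{"method": "arm_command", "body": {
  "steps": [
    [[0,0,-1,0,0,0,0],[0.2,10,-1,0,0,0,0],[0.4,20,-1,0,0,0,0],[0.6,30,-1,0,0,0,0],[0.8,40,-1,0,0,0,0],[0.8,40,-1,0,0,0,0]]
  ]
}}

```text
t: 27.27
position: [0.5511, 0.0322, 0.0479]
orientation: [0.713, 0.701, 0.0, 0.0]
force: [0.3, -0.5, -0.8]
width: 0.0155
grasp_force: 30.0
```

```bash
python3 -c "
from h import *
P=st_now()"
```

```text
t 27.27 P [551.1  32.2  47.9] stand [ -1.4 -73.6] tooly [ 1.    -0.018  0.001] toolz [ 0.001  0.    -1.   ] w 15.5 g 30.0 F [ 0.3 -0.5 -0.8] j [0.02 0.41 2.08 0.   0.65 0.03]
```

Emit:
{"method": "arm_command", "body": {
  "steps": [
    [[0.2,8,0,0,0,0,0],[0.3,16,0,0,0,0,0],[0.5,24,0,0,0,0,0],[0.6,30,0,0,0,0,0],[0.6,31,0,0,0,0,0],[0.6,31,0,0,0,0,0]]
  ]
}}

```text
t: 27.77
position: [0.5516, 0.0616, 0.0476]
orientation: [0.714, 0.7, 0.0, 0.0]
force: [0.4, -0.1, -0.3]
width: 0.0162
grasp_force: 30.0
```

```bash
python3 -c "
from h import *
P=st_now()"
```

```text
t 27.77 P [551.6  61.6  47.6] stand [ -1.6 -44.2] tooly [ 1.    -0.019  0.001] toolz [ 0.001 -0.    -1.   ] w 16.2 g 30.0 F [ 0.4 -0.1 -0.3] j [ 0.07  0.41  2.08 -0.    0.65  0.09]
```

Emit:
{"method": "arm_command", "body": {
  "steps": [
    [[0,0,-0.5,0,0,0,0],[0,0,-1,0,0,0,0],[0,0,-1,0,0,0,0]]
  ]
}}

```text
t: 28.02
position: [0.5517, 0.0609, 0.0469]
orientation: [0.714, 0.7, 0.0, 0.0]
force: [-2.4, 2.2, 6.5]
width: 0.0158
grasp_force: 30.0
```

Emit:
{"method": "arm_command", "body": {
  "steps": [
    [[0,0,-0.5,0,0,0,0],[0,0,-1,0,0,0,0],[0,0,-1,0,0,0,0]]
  ]
}}

```text
t: 28.27
position: [0.5517, 0.061, 0.0468]
orientation: [0.714, 0.7, 0.0, 0.0]
force: [-9.7, 1.4, 26.8]
width: 0.0157
grasp_force: 30.0
```

Contact. I'll ease off, release and withdraw upward.

Emit:
{"method": "arm_command", "body": {
  "steps": [
    [[0,0,1.2,0,0,0,0],[0,0,1.2,0,0,0,0],[0,0,1.2,0,0,0,45],[0,0,1.2,0,0,0,45],[0,0,1.2,0,0,0,45],[0,0,1.2,0,0,0,45],[0,0,1.2,0,0,0,45],[0,0,20,0,0,0,45]]
  ]
}}

```text
t: 28.93
position: [0.5497, 0.061, 0.0633]
orientation: [0.714, 0.7, -0.001, -0.001]
force: [-0.2, 1.2, -0.4]
width: 0.0447
grasp_force: 0.0
```

Emit:
{"method": "arm_command", "body": {
  "steps": [
    [[0,0,40,0,0,0,45],[0,0,80,0,0,0,91],[0,0,120,0,0,0,91],[0,0,160,0,0,0,91],[0,0,200,0,0,0,91],[0,0,200,0,0,0,91],[0,0,200,0,0,0,91]]
  ]
}}

```text
t: 29.52
position: [0.5528, 0.0612, 0.268]
orientation: [0.714, 0.7, 0.002, 0.002]
force: [-0.8, 0.1, -0.6]
width: 0.0826
grasp_force: 0.0
```

```bash
python3 -c "
from h import *
P=st_now()
w,c,s=cam('wrist'),cam('scene'),cam('side'); pickle.dump((w,c,s),open('f11.pkl','wb'))
st=np.load('st.npy')
# expected features vs image: blade tab top (stand 0,-44) , clock top
q=stand(-1.6,-44,85)
print('tab exp',proj(w,q),proj(s,q),proj(c,q))
g=cv2.GaussianBlur(w['image'],(3,3),0).astype(int)
def edges(line):
  d=np.abs(line[2:]-line[:-2]).sum(1); return [(i+1,int(d[i])) for i in range(200,440) if 0<=i<len(d) and d[i]>40 and d[i]==d[max(i-3,0):i+4].max()]
cv2.imwrite('pics/x11.png',w['image'][:,:,::-1])
for X in [(-23.6,-58,31),(20.4,-58,31),(-23.6,5,31),(20.4,5,31),(-23.6,-30,31),(20.4,-30,31),(-77,-30,33),(77,-30,33),(-9.6,-32,85),(6.4,-32,85)]: print(X,proj(w,stand(*X)).round(1))
for r in range(110,215,12): print(r,edges(g[r]))
"
```

```text
t 29.52 P [552.8  61.2 268. ] stand [ -0.4 -44.5] tooly [ 1.    -0.02   0.005] toolz [ 0.005  0.    -1.   ] w 82.6 g 0.0 F [-0.8  0.1 -0.6] j [ 0.07  0.09  1.99 -0.    1.06  0.09]
tab exp [318.35425586 186.31066083] [315.84360129 180.46283719] [319.72357732 198.86203068]
(-23.6, -58, 31) [302.5 189.2]
(20.4, -58, 31) [334.1 189.1]
(-23.6, 5, 31) [301.9 143.1]
(20.4, 5, 31) [334.6 143.1]
(-23.6, -30, 31) [302.3 169.1]
(20.4, -30, 31) [334.3 169.1]
(-77, -30, 33) [263.  169.3]
(77, -30, 33) [375.8 169.2]
(-9.6, -32, 85) [311.7 176.4]
(6.4, -32, 85) [325.  176.4]
110 [(223, 74), (231, 130), (238, 144), (253, 294), (261, 305), (291, 223), (297, 97), (338, 103), (345, 84), (353, 178), (376, 235), (383, 315)]
122 [(236, 57), (254, 296), (261, 312), (291, 213), (344, 64), (353, 169), (354, 169), (375, 247), (382, 309)]
134 [(254, 289), (262, 304), (299, 195), (334, 75), (355, 164), (374, 232), (382, 316)]
146 [(255, 303), (263, 265), (299, 187), (334, 76), (356, 170), (366, 43), (374, 245), (381, 315)]
158 [(255, 283), (263, 300), (302, 93), (333, 91), (373, 238), (381, 321)]
170 [(256, 299), (263, 280), (302, 97), (333, 128), (373, 226), (380, 312)]
182 [(257, 295), (264, 291), (302, 111), (310, 68), (326, 137), (334, 70), (372, 226), (379, 292)]
194 [(257, 292), (264, 268), (312, 77), (324, 209), (328, 175), (372, 216), (379, 301)]
206 [(258, 302), (265, 305), (317, 162), (331, 174), (371, 228), (378, 301)]
```

Emit:
{"method": "arm_command", "body": {
  "steps": [
    [[3,40,0,0,0,0,91],[3,80,0,0,0,0,91],[3,120,0,0,0,0,91],[3,160,0,0,0,0,91],[3,200,0,0,0,0,91],[3,223,0,0,0,0,91],[3,223,0,0,0,0,91],[3,223,0,0,0,0,91]]
  ]
}}

```text
t: 30.33
position: [0.5537, 0.2848, 0.2637]
orientation: [0.713, 0.701, -0.001, -0.0]
force: [-0.1, -1.5, -0.3]
width: 0.0908
grasp_force: 0.0
```

Emit:
{"method": "arm_command", "body": {
  "steps": [
    [[0,0,0,-6,0.1,0,91],[0,0,0,-12,0.2,0,91],[0,0,0,-18,0.3,0,91],[0,0,0,-24,0.5,0,91],[0,0,0,-30,0.6,0,91],[0,0,0,-36,0.7,0,91],[0,0,0,-39.5,0.8,0,91],[0,0,0,-39.5,0.8,0,91]]
  ]
}}

```text
t: 31.0
position: [0.5539, 0.2835, 0.2631]
orientation: [0.671, 0.659, -0.244, 0.237]
force: [-0.3, 0.6, -0.5]
width: 0.0912
grasp_force: 0.0
```

```bash
python3 -c "
from h import *
P=st_now()
T=np.array([.554,.197,.0938]); print((T-P['position'])*1000)
w=cam('wrist'); pickle.dump(w,open('f12.pkl','wb')); cv2.imwrite('pics/x12.png',w['image'][:,:,::-1])"
```

```text
t 31.0 P [553.9 283.5 263.1] stand [ -3.5 177.7] tooly [ 1.    -0.019 -0.004] toolz [-0.015 -0.64  -0.768] w 91.2 g 0.0 F [-0.3  0.6 -0.5] j [ 0.65  0.42  1.7  -0.52  1.51  0.84]
[ 6.98314359e-02 -8.65040786e+01 -1.69308411e+02]
```

Emit:
{"method": "arm_command", "body": {
  "steps": [
    [[1,-3,-25,0,0,0,91],[1,-7,-50,0,0,0,91],[1,-10,-77,0,0,0,91],[1,-10,-77,0,0,0,91],[1,-23,-92,0,0,0,91],[1,-35,-108,0,0,0,91],[0,-48,-123,0,0,0,91],[0,-48,-123,0,0,0,91]]
  ]
}}

```text
t: 31.72
position: [0.5537, 0.2334, 0.1417]
orientation: [0.672, 0.659, -0.243, 0.236]
force: [-0.5, -0.4, 0.8]
width: 0.0909
grasp_force: 0.0
```

```bash
python3 -c "
from h import *
P=st_now()
T=np.array([.554,.197,.0938]); print((T-P['position'])*1000)"
```

```text
t 31.72 P [553.7 233.4 141.7] stand [ -2.8 127.6] tooly [ 1.    -0.022 -0.003] toolz [-0.016 -0.636 -0.771] w 90.9 g 0.0 F [-0.5 -0.4  0.8] j [ 0.59  0.53  1.8  -0.57  1.31  0.91]
[  0.34343443 -36.39591962 -47.87435553]
```

Emit:
{"method": "arm_command", "body": {
  "steps": [
    [[0,-10,-12,0,0,0,91],[0,-20,-24,0,0,0,91],[0,-30,-37,0,0,0,91],[0,-36.5,-47,0,0,0,91],[0,-36.5,-47,0,0,0,91],[0,-36.5,-47,0,0,0,91]]
  ]
}}

```text
t: 32.22
position: [0.5546, 0.1994, 0.0955]
orientation: [0.672, 0.659, -0.242, 0.237]
force: [-0.1, -0.6, 0.1]
width: 0.0911
grasp_force: 0.0
```

Emit:
{"method": "arm_command", "body": {
  "steps": [
    [[0,0,0,0,0,0,0],[0,0,0,0,0,0,0],[0,0,0,0,0,0,0],[0,0,0,0,0,0,0],[0,0,0,0,0,0,0],[0,0,0,0,0,0,0],[0,0,0,0,0,0,0]]
  ]
}}

```text
t: 32.8
position: [0.5549, 0.1999, 0.0959]
orientation: [0.672, 0.659, -0.241, 0.237]
force: [0.1, 1.5, 2.0]
width: 0.0622
grasp_force: 30.0
```

```bash
python3 -c "
from h import *
P=st_now()"
```

```text
t 32.8 P [554.9 199.9  95.9] stand [-0.9 94.2] tooly [ 1.    -0.019  0.001] toolz [-0.012 -0.636 -0.772] w 62.2 g 30.0 F [0.1 1.5 2. ] j [ 0.55  0.57  1.84 -0.61  1.22  0.93]
```

Emit:
{"method": "arm_command", "body": {
  "steps": [
    [[-0.1,-3,0.8,2.5,-0.05,0,0],[-0.1,-6,1.4,5,-0.1,0,0],[-0.2,-9.1,1.9,7.5,-0.15,0,0],[-0.2,-12.3,2.3,10,-0.2,0,0],[-0.3,-15.5,2.5,12.5,-0.25,0,0],[-0.4,-18.6,2.6,15,-0.3,0,0],[-0.4,-21.8,2.5,17.5,-0.35,0,0],[-0.5,-25,2.3,20,-0.4,0,0]]
  ]
}}

```text
t: 33.47
position: [0.5543, 0.1746, 0.0983]
orientation: [0.704, 0.69, -0.12, 0.118]
force: [-0.2, -0.5, -0.7]
width: 0.0618
grasp_force: 30.0
```

```bash
python3 -c "
from h import *
P=st_now()
w,c,s=pickle.load(open('f11.pkl','rb'))
q=stand(-1.6,-44,85); s2=cam('side')
p=proj(s,q).astype(int); T=s['image'][p[1]-6:p[1]+16,p[0]-8:p[0]+8]
R=cv2.matchTemplate(s2['image'][p[1]-16:p[1]+30,p[0]-20:p[0]+20],T,cv2.TM_CCOEFF_NORMED);print('tab shift px',np.subtract(cv2.minMaxLoc(R)[3],(12,10)),R.max())"
```

```text
t 33.47 P [554.3 174.6  98.3] stand [-1.  68.8] tooly [ 1.    -0.019  0.001] toolz [-0.005 -0.332 -0.943] w 61.8 g 30.0 F [-0.2 -0.5 -0.7] j [ 0.41  0.43  1.95 -0.38  0.94  0.68]
tab shift px [ 0 -1] 0.62773997
```

Emit:
{"method": "arm_command", "body": {
  "steps": [
    [[0,-1.6,-0.1,1.25,0,0,0],[-0.1,-3.2,-0.3,2.5,-0.05,0,0],[-0.1,-4.8,-0.5,3.75,-0.05,0,0],[-0.1,-6.4,-0.8,5,-0.1,0,0],[-0.1,-7.7,-1.1,6,-0.1,0,0],[-0.2,-8.9,-1.3,7,-0.15,0,0],[-0.2,-10.2,-1.6,8,-0.15,0,0],[-0.2,-10.2,-1.6,8,-0.15,0,0]]
  ]
}}

```text
t: 34.18
position: [0.554, 0.164, 0.0966]
orientation: [0.711, 0.697, -0.071, 0.07]
force: [-1.2, -1.8, 6.5]
width: 0.0618
grasp_force: 30.0
```

Emit:
{"method": "arm_command", "body": {
  "steps": [
    [[0,-0.6,-0.2,0.5,0,0,0],[0,-1.2,-0.4,1,0,0,0],[0,-1.2,-0.4,1,0,0,0]]
  ]
}}

```text
t: 34.43
position: [0.554, 0.1629, 0.0963]
orientation: [0.711, 0.697, -0.065, 0.064]
force: [-2.1, -4.3, 8.0]
width: 0.062
grasp_force: 30.0
```

```bash
python3 -c "
from h import *
P=st_now();print(P['ft_torque'])"
```

```text
t 34.43 P [554.  162.9  96.3] stand [-1.1 57.2] tooly [ 1.    -0.019 -0.   ] toolz [-0.004 -0.182 -0.983] w 62.0 g 30.0 F [-2.1 -4.3  8. ] j [ 0.33  0.39  2.   -0.23  0.83  0.51]
[-0.97305451  0.35998906 -0.12282435]
```

Emit:
{"method": "arm_command", "body": {
  "steps": [
    [[0,0,0.3,0,0,0,0],[0,0,0.3,0,0,0,70],[0,0,0.3,0,0,0,91],[0,0,0.3,0,0,0,91],[0,0,0.3,0,0,0,91],[0,0,0.3,0,0,0,91],[0,0,0.3,0,0,0,91]]
  ]
}}

```text
t: 35.02
position: [0.5539, 0.1633, 0.0962]
orientation: [0.711, 0.697, -0.065, 0.064]
force: [-0.9, -0.7, -0.2]
width: 0.0911
grasp_force: 0.0
```

Emit:
{"method": "arm_command", "body": {
  "steps": [
    [[0,3.6,20,0,0,0,91],[0,7.2,40,0,0,0,91],[0,14,75,0,0,0,91],[0,20,110,0,0,0,91],[0,26,145,0,0,0,91],[0,40,180,0,0,0,91],[0,60,190,0,0,0,91],[0,60,190,0,0,0,91]]
  ]
}}

```text
t: 35.68
position: [0.5554, 0.226, 0.2901]
orientation: [0.711, 0.698, -0.062, 0.065]
force: [-0.2, -0.7, -0.1]
width: 0.0908
grasp_force: 0.0
```

Emit:
{"method": "arm_command", "body": {
  "steps": [
    [[0,-40,0,5,0,0,91],[0,-80,0,10.5,0,0,91],[0,-120,0,10.5,0,0,91],[0,-160,0,10.5,0,0,91],[0,-200,0,10.5,0,0,91],[0,-210,0,10.5,0,0,91],[0,-210,0,10.5,0,0,91],[0,-210,0,10.5,0,0,91]]
  ]
}}

```text
t: 36.35
position: [0.5535, 0.013, 0.2856]
orientation: [0.714, 0.7, -0.002, -0.002]
force: [0.3, 0.8, -0.1]
width: 0.0906
grasp_force: 0.0
```

```bash
python3 -c "
from h import *
P=st_now()
w,c,s=cam('wrist'),cam('scene'),cam('side'); pickle.dump((w,c,s),open('f13.pkl','wb'))
# predicted clock outline: rear edge y=75, lean 10.3 deg, x centre -1
a=np.radians(10.3)
def clk(x,y,z,a=a,x0=-1,y0=75): # y from rear edge (neg fwd)
    return stand(x0+x, y0+y*np.cos(a)+z*np.sin(a), 25-y*np.sin(a)+z*np.cos(a))
w0,c0,s0=pickle.load(open('f0.pkl','rb'))['wrist'],pickle.load(open('f0.pkl','rb'))['scene'],pickle.load(open('f0.pkl','rb'))['side']
for n,f in (('w',w),('c',c),('s',s)):
  g=cv2.GaussianBlur(f['image'],(3,3),0)
  hsv=cv2.cvtColor(f['image'],cv2.COLOR_RGB2HSV)
  for nm,X in [('FTL',(-31,-66,105)),('FTR',(31,-66,105)),('RTL',(-31,0,105)),('RTR',(31,0,105)),('FBL',(-31,-66,0)),('FBR',(31,-66,0)),('RBR',(31,0,0))]: print(n,nm,proj(f,clk(*X)).round(1))
  m=((hsv[:,:,0]>15)&(hsv[:,:,0]<32)&(hsv[:,:,1]>130)&(hsv[:,:,2]>60)).astype(np.uint8)
  k,lab,stt,cen=cv2.connectedComponentsWithStats(m)
  print([tuple(int(v) for v in stt[i]) for i in range(1,k) if stt[i][4]>60])
"
```

```text
t 36.35 P [553.5  13.  285.6] stand [  1.3 -92.7] tooly [ 1.    -0.021 -0.005] toolz [-0.005  0.    -1.   ] w 90.6 g 0.0 F [ 0.3  0.8 -0.1] j [-0.02  0.07  1.98  0.    1.1   0.  ]
w FTL [287.   72.5]
w FTR [349.8  72.3]
w RTL [286.5   3.1]
w RTR [350.2   2.9]
w FBL [296.  102.2]
w FBR [342.2 102.1]
w RBR [342.4  51.5]
[(286, 5, 63, 98, 4926), (462, 29, 141, 165, 19110), (520, 206, 39, 18, 262), (307, 226, 20, 14, 178), (349, 227, 11, 10, 90), (279, 228, 10, 9, 72), (338, 230, 9, 11, 86), (290, 233, 9, 11, 97), (132, 237, 20, 53, 279), (478, 237, 30, 54, 643), (305, 298, 266, 18, 3351)]
c FTL [353.1 187.7]
c FTR [334.8 202. ]
c RTL [376.8 204.8]
c RTR [358.9 220.3]
c FBL [345.2 217.2]
c FBR [328.2 231.4]
c RBR [350.  248.8]
[(380, 0, 10, 11, 63), (526, 6, 114, 61, 2107), (285, 67, 23, 14, 72), (452, 73, 16, 23, 253), (504, 89, 44, 31, 714), (587, 113, 39, 30, 711), (330, 190, 46, 57, 1148), (277, 192, 12, 9, 61), (264, 201, 11, 10, 64), (157, 233, 13, 23, 119), (434, 243, 27, 21, 234), (181, 244, 110, 101, 6301), (469, 257, 12, 9, 63), (418, 264, 78, 47, 976), (619, 355, 21, 19, 199)]
s FTL [304.2 152. ]
s FTR [325.4 151.8]
s RTL [303.4 146.6]
s RTR [323.7 146.4]
s FBL [304.4 186.3]
s FBR [325.1 186. ]
s RBR [323.5 179.2]
[(305, 146, 20, 10, 146), (381, 159, 51, 55, 1617)]
```

The clock outline matches the predicted stance: a 10.3° lean with its rear edge at the foot. I'll check the blade and scraper numerically before handing in.

```bash
python3 -c "
from h import *
w,c,s=pickle.load(open('f13.pkl','rb')); c6=pickle.load(open('f6.pkl','rb'))[1]
g=cv2.GaussianBlur(w['image'],(3,3),0).astype(int)
def ed(l,lo,hi,t=40):
  d=np.abs(l[2:]-l[:-2]).sum(1); return [(i+1,int(d[i])) for i in range(lo,hi) if d[i]>t and d[i]==d[max(i-2,0):i+3].max()]
for X in [(-23.6,-58,31),(20.4,-58,31),(-23.6,0,31),(20.4,0,31),(-9.6,-56,85),(6.4,-32,85)]: print(X,proj(w,stand(*X)).round(1))
for r in range(108,160,8): print(r,ed(g[r],285,355))
for cc in (305,312,318,324,330): print(cc,ed(g[:,cc],95,190))
d=cv2.absdiff(c['image'][225:310,400:510],c6['image'][225:310,400:510]).max(2); print('mat diff',(d>40).sum())
q=proj(c,[.4744,.391,.05]);print(q, sensors.sense()['t'])"
```

```text
(-23.6, -58, 31) [303.2 153.2]
(20.4, -58, 31) [334.3 153.2]
(-23.6, 0, 31) [302.6 110.3]
(20.4, 0, 31) [334.8 110.3]
(-9.6, -56, 85) [312.  154.8]
(6.4, -32, 85) [325.  134.8]
108 [(297, 172), (302, 113), (335, 87), (354, 171)]
116 [(299, 146), (303, 107), (334, 78), (354, 146)]
124 [(302, 104), (334, 80), (354, 169)]
132 [(305, 186), (334, 79), (354, 170)]
140 [(303, 97), (307, 190), (312, 193), (324, 159), (334, 82), (353, 165)]
148 [(303, 111), (309, 186), (312, 186), (324, 150), (334, 80), (354, 171)]
156 [(304, 127), (355, 147)]
305 [(97, 172), (103, 190), (129, 57), (135, 131), (153, 223), (157, 176)]
312 [(97, 171), (103, 194), (135, 110), (154, 161), (158, 172)]
318 [(97, 167), (103, 190), (135, 230), (154, 239), (168, 49), (177, 120)]
324 [(97, 172), (103, 190), (136, 69), (154, 127), (184, 172)]
330 [(97, 168), (103, 189), (153, 70), (158, 176), (163, 133), (173, 41), (184, 134)]
mat diff 0
[462.89938613 259.71663448] 36.5
```

```bash
python3 -c "
from plant import ticket
print(ticket.sign_off())"
```

```text
the job is handed in; nothing more can be done
None
```

I handed the job in at about 36.5 s of robot time: all six offcuts are in the tray, the scraper stands mid-mat, and the clock stands on the blade with its rear edge at the foot of the rest and the blade tip about under the middle of its base. The sign-off gave no verdict, so this rests on my last camera checks.

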